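Rack the pivot brackets and thread the keeper rod

ROBOT

A 6-joint arm with a two-finger parallel gripper is mounted at the origin on the work surface. World frame = base frame: x ahead of the robot, y to its left, z up, the work surface at z = 0. Lengths are in mm, angles in rad, forces in N, time in s.
With the tool pointing down it reaches from about 350 to 875 mm from the base axis. Payload 4.2 kg.
Tool frame: the origin (TCP) lies midway between the tips of the shut fingers; the grasp point (between the pads) lies 19 mm behind it (arm.tcp_to_grasp is the distance from the TCP to the grasp point, in mm); z points along the fingers, y is the line along which they close (so a half turn about z gives the same grasp; the last joint's range is limited). The gripper opens to 85 mm and grips with 20 to 120 N. Pads are 22 mm wide; open, the fingers measure 114 mm over their backs; the gripper's body (76 mm by 85 mm) begins 54 mm behind the grasp point. The pads swing forward as they close: fully open they stand 13 mm farther back than shut.
Start: joints at [-1.008, 0.385, 0.008, 0, -1.194, -0.259], TCP at [186.983, -596.353, 231.312] pointing down, gripper open.
Joint ranges: [-3.14, 3.14], [-1.21, 2.06], [-1.07, 1.41], [-3.16, 2.05], [-2.99, -0.16], [-3.1, 3.1]. Speed limits (rad/s): [2.79, 2.79, 3.14, 3.14, 3.14, 3.14].

INTERFACE

Orientations are given as a unit quaternion [x, y, z, w].
In Python, from bench import arm, get_image gives the robot as it stands.
- The arm moves only by the tool drive_tool, never from a script. Its argument "deltas" is a list of rows, each a list of 2 entries, a list of its own where there are three numbers: the shift along the tool's x, y, z in cm, then the turn, a rotation vector about the tool's x, y, z in degrees. In form: [[[x, y, z], [ax, ay, az]], ...]. A call has 1 to 12 rows; each row shifts and turns the commanded pose from where the row before left it, along the tool's axes as they then stand; what a row does not reach is not made up. A row lasts 1/10 s, in which the tool goes at most 50 mm and 8.59 degrees, less where a joint would pass 70% of its speed; a pose out of reach is approached as far as the arm can. A call with a gripper value outside its range is refused whole. "claw" is the finger opening in cm, from 0 to 8.54, set as the call begins (left out, the last holds). The fingers move at their own pace and stop on an object; the grip force is fixed at half the most. Time passes only in rows, so rows that do not move let the fingers close. It gives the time, the measured TCP pose, the force, the opening and the grip force at its end, in the units of the state.
- arm.read_state(): the state, without advancing time (a new reading comes with each control period).
- get_image(name): name is "scene" or "side" or "wrist"; returns a dict with "img" (420x560x3 uint8, red, green, blue), "fx", "fy", "cx", "cy" (pixels), "eye" and "orientation" of the camera in the world; the wrist camera has in their place "mount" (4x4, takes a point from camera to tool coordinates, whose origin is the TCP and whose axes are the flange's). Camera axes: x right, y down, z forward; pixel columns grow to the right and rows downward; lengths in mm; the calibration is good to about 2 mm. A picture is of the moment at which its call begins: read the wrist's pose just before it. There is no depth.
- arm.job_done(): hands the job in; it is judged then, once.
The state is a dict: "clock": time; "joints": joint angles; "joint_vel": joint speeds; "joint_efforts": joint torques, N m; "position": TCP position; "ee_rot": TCP orientation; "contact_force": force on the tool from outside, world axes, zero at the start; "wrist_torque": the same for the moment, N m; "gripper_width": finger opening in mm; "grasp_force": force on a finger pad.
Only numpy, scipy, OpenCV 4.12 (cv2) and the standard library are available. Lean on these libraries where they do the work, as an engineer would, in place of code of your own. Each camera call takes 0.05 s, during which the arm holds its last target. There are 200 camera calls.

TASK

Stand the three pivot brackets in one neat row in the tray, side by side and touching, tight against the end stop and flush against the back fence, with their eyes in line. Then take the keeper rod from its sloping cradle and thread it from the tray's open end through all three eyes until its collar is up against the first bracket, and leave it there. The row must stay tight, and leave the other things on the bench alone.

Things in the scene. Friction and masses are not known exactly. Their poses are not given: they have to be found in the camera images.
- tray: Fixed plywood tray with raised dark wooden sides on two edges only: a back fence along its +x edge and an end stop along its +y edge, both 18 high above the tray floor; the -x and -y edges are open. Floor 104 (x) x 170 (y), its top 10 above the bench. Origin at bench level under the centre of the finished row; the fence's inner face is at x = +35, the end stop's inner face at y = +66. Axes: z up.
- slot0 (a point): Point on the tray floor under the centre of a bracket that stands tight in the corner of fence and end stop (tray x 0, y +44, z 10); axes as the tray's.
- slot1 (a point): The next place in the row, 44 further towards -y of the tray (tray x 0, y 0, z 10).
- slot2 (a point): The last place in the row (tray x 0, y -44, z 10), at the open -y end.
- bracket0: Aluminium pivot bracket (three alike): a foot 70 (x) x 44 (y) x 22 high, and on its middle an upright lug 30 (x) x 14 (y) whose top is 85 above the underside, with a round eye 18 in diameter through it along y, centred 50 above the underside. 26 of plain lug stand above the eye, good for gripping across the 30. Unchanged by a half turn. Origin: centre of its underside, z up. About 0.3 kg.
- eye0 (a point): Centre of the eye of bracket0; the eye runs along the bracket's y.
- bracket1: Aluminium pivot bracket (three alike): a foot 70 (x) x 44 (y) x 22 high, and on its middle an upright lug 30 (x) x 14 (y) whose top is 85 above the underside, with a round eye 18 in diameter through it along y, centred 50 above the underside. 26 of plain lug stand above the eye, good for gripping across the 30. Unchanged by a half turn. Origin: centre of its underside, z up. About 0.3 kg.
- eye1 (a point): Centre of the eye of bracket1; the eye runs along the bracket's y.
- bracket2: Aluminium pivot bracket (three alike): a foot 70 (x) x 44 (y) x 22 high, and on its middle an upright lug 30 (x) x 14 (y) whose top is 85 above the underside, with a round eye 18 in diameter through it along y, centred 50 above the underside. 26 of plain lug stand above the eye, good for gripping across the 30. Unchanged by a half turn. Origin: centre of its underside, z up. About 0.3 kg.
- eye2 (a point): Centre of the eye of bracket2; the eye runs along the bracket's y.
- rod: Keeper rod, 0.1 kg. Origin: centre of the collar face on the rod side. A steel rod, 10 diameter, runs 140 along +y (last 10 tapering to 4); behind the face a collar 28 diameter, 6 thick, then a black round handle 18 diameter, 44 long. Starts in the cradle sloping 25 degrees: handle high, towards the cradle's -y; tip low, towards +y.
- rod_grip (a point): Middle of the handle's length, on the rod's axis (rod y = -28).
- rod_tip (a point): End of the tapered tip (rod y = +140).
- cradle: Fixed dark wooden cradle, base 36 x 150 x 12 high, with two V-notched posts at its y = -40 and y = +55 that carry the rod; the rod lifts out upward. The posts' notch prongs reach about 110 (the higher) and 55 above the bench. Origin: bench level, below the rod's axis.
- spanner: Bystander, to be left alone: open-ended steel spanner lying flat, 160 long.
- disc: Bystander, to be left alone: dark steel disc, 44 diameter, 14 high.
- dish: Bystander, to be left alone: shallow aluminium bowl, 90 across, 30 high.
- oil: Bystander, to be left alone: white bottle, 52 diameter, 130 high.
- carton: Bystander, to be left alone: small cardboard box 70 x 100 x 45.
- driver: Bystander, to be left alone: screwdriver lying flat, 180 long.
- jar: Bystander, to be left alone: closed glass jar, 60 diameter, 75 high.
Mind the look-alikes: they are no part of the job. What is shaped like the bracket0 but blue is not meant.

How it is judged:
By the outcome, as a careful person would: the job done as asked, in the order asked, and still so for the second after the job is handed in, with the robot touching nothing.
It also fails if it takes over 72 s, if anything falls off the work surface, if the arm or the gripper's body presses on something with over 40 N, if the wrist force passes 120 N, or if a joint passes its speed limit or range.

## Working session

There is one attempt and no reset: what is moved stays moved. The work goes in short steps, Python scripts to look and compute and a tool call to move; the robot and the scene stay as the last step left them, time stands still between calls to the robot, and variables do not carry over. Pictures are saved under pics/ and viewed, at most 10 in all, crops included, and the job is handed in when it is done.

Besides the shell and the picture viewer there is one more tool, called after ">>>" by a JSON object that holds its "fn" and its "kwargs", one argument or row to a line. drive_tool: Moves the arm, as the interface text tells. Its arguments: {"type":"object","properties":{"deltas":{"type":"array"},"claw":{"type":"number"}},"required":["deltas"]}

```bash
ls; mkdir -p pics; python3 - <<'E'
from bench import arm,get_image
import cv2,numpy as np
s=arm.read_state();print({k:np.round(v,3).tolist() for k,v in s.items()})
for n in("scene","side","wrist"):
    d=get_image(n);cv2.imwrite(f"pics/{n}0.png",d["img"][:,:,::-1]);np.save(f"pics/{n}0.npy",d,allow_pickle=True)
    print(n,{k:np.round(v,3).tolist() for k,v in d.items() if k!="img"})
E
```

```text
pics
{'clock': 0.0, 'joints': [-1.008, 0.386, 0.007, -0.001, -1.194, -0.259], 'joint_vel': [0.0, -0.001, 0.0, -0.002, -0.001, 0.001], 'joint_efforts': [-0.0, -39.228, 18.84, 4.186, -0.005, 0.0], 'position': [186.81, -595.806, 230.235], 'ee_rot': [-0.151, 0.988, 0.001, -0.0], 'contact_force': [0.225, -0.561, -0.61], 'wrist_torque': [0.023, 0.008, -0.016], 'grasp_force': 0.0, 'gripper_width': 85.437}
scene {'fx': 381.03, 'fy': 381.03, 'cx': 275.703, 'cy': 214.357, 'eye': [880.846, 426.593, 798.931], 'orientation': [0.305, 0.893, -0.317, -0.098]}
side {'fx': 447.101, 'fy': 447.101, 'cx': 281.925, 'cy': 219.676, 'eye': [25.571, 798.204, 638.073], 'orientation': [-0.261, 0.823, -0.485, 0.14]}
wrist {'fx': 327.653, 'fy': 327.653, 'cx': 282.124, 'cy': 210.441, 'mount': [[0.0, -0.956, -0.295, 75.328], [1.0, 0.001, -0.001, -0.919], [0.001, -0.295, 0.956, -143.599], [0.0, 0.0, 0.0, 1.0]]}
```

View pics/scene0.png

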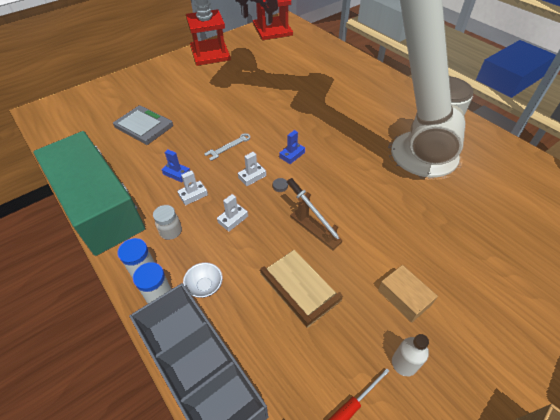

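View pics/side0.png

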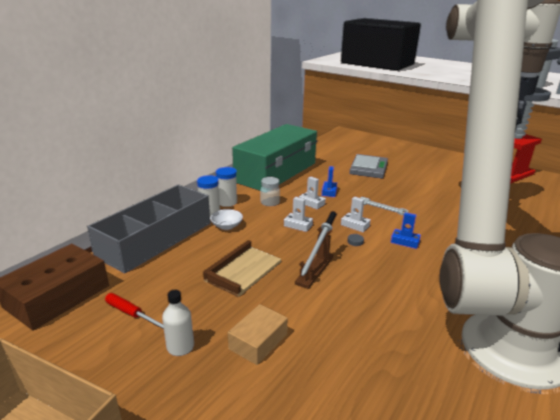

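The scene view shows the three aluminium brackets with feet near (192,195), (252,176) and (232,218). The blue look-alikes are at (174,165) and (291,150), the cradle with the rod at (317,215), and the tray at (300,285). Next I'll cast rays for rough positions.

```bash
cat > h.py <<'E'
import numpy as np,cv2
from scipy.spatial.transform import Rotation as R
from bench import arm,get_image
def cam(name,tag=None):
    s=arm.read_state(); d=get_image(name)
    if "mount" in d:
        T=np.eye(4);T[:3,:3]=R.from_quat(s["ee_rot"]).as_matrix();T[:3,3]=s["position"]
        M=T@np.array(d["mount"]);d["Rm"]=M[:3,:3];d["eye"]=M[:3,3]
    else: d["Rm"]=R.from_quat(d["orientation"]).as_matrix();d["eye"]=np.array(d["eye"])
    if tag:
        cv2.imwrite(f"pics/{tag}.png",d["img"][:,:,::-1]);np.save(f"pics/{tag}.npy",d,allow_pickle=True)
    return d
def load(tag): return np.load(f"pics/{tag}.npy",allow_pickle=True).item()
def ray(d,uv):
    uv=np.atleast_2d(uv).astype(float)
    v=np.c_[(uv[:,0]-d["cx"])/d["fx"],(uv[:,1]-d["cy"])/d["fy"],np.ones(len(uv))]@d["Rm"].T
    return v/np.linalg.norm(v,axis=1)[:,None]
def plane(d,uv,z):
    v=ray(d,uv);return d["eye"]+v*((z-d["eye"][2])/v[:,2])[:,None]
def proj(d,P):
    q=(np.atleast_2d(P)-d["eye"])@d["Rm"];return np.c_[d["cx"]+d["fx"]*q[:,0]/q[:,2],d["cy"]+d["fy"]*q[:,1]/q[:,2]]
def tri(d1,uv1,d2,uv2):
    a=[(d["eye"],ray(d,u)[0]) for d,u in((d1,uv1),(d2,uv2))]
    P=[np.eye(3)-np.outer(v,v) for _,v in a]
    return np.linalg.solve(sum(P),sum(p@e for p,(e,_) in zip(P,a)))
E
python3 - <<'E'
from h import *
d=cam("scene","scene1");np.set_printoptions(precision=0,suppress=True)
print("brk",plane(d,[[192,195],[252,176],[232,218],[174,172],[291,154]],10))
print("tray",plane(d,[[295,252],[341,294],[308,323],[262,268]],20))
print("cradle",plane(d,[[292,215],[341,240]],6)); print("rod", plane(d,[[290,182],[337,238]],60))
print("others",plane(d,[[408,370],[410,290],[205,280],[167,225],[280,185],[228,146]],5))
E
```

```text
brk [[ 650. -284.   10.]
 [ 476. -240.   10.]
 [ 607. -146.   10.]
 [ 647. -396.   10.]
 [ 330. -243.   10.]]
tray [[547.  44.  20.]
 [537. 193.  20.]
 [639. 200.  20.]
 [637.  30.  20.]]
cradle [[474. -59.   6.]
 [428.  80.   6.]]
rod [[ 435. -117.   60.]
 [ 462.   94.   60.]]
others [[ 540.  393.    5.]
 [ 399.  278.    5.]
 [ 757.  -33.    5.]
 [ 753. -236.    5.]
 [ 432. -166.    5.]
 [ 457. -398.    5.]]
```

View pics/wrist0.png

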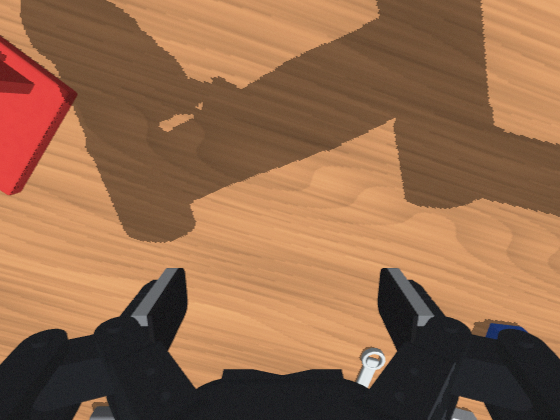

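The wrist view shows the bare bench and the fingers at rows 270 and below. The tool axis +x points towards the base. I'll write a row planner and go to an overview above brackets and tray.

```bash
cat >> h.py <<'E'
def orient(head,tilt=0):
    """tool down, tool y at heading (deg, world); then tilted about tool y by tilt deg"""
    h=np.radians(head);y=np.array([np.cos(h),np.sin(h),0]);z=np.array([0,0,-1.])
    return R.from_matrix(np.c_[np.cross(y,z),y,z])*R.from_euler('y',tilt,degrees=True)
def plan(wps,dp=1,da=0,p0=None,R0=None):
    """wps: list of (pos, Rot or None, nrows). prints rounded rows (cm,deg)"""
    s=arm.read_state();p=np.array(s["position"]) if p0 is None else np.array(p0,float);q=R.from_quat(s["ee_rot"]) if R0 is None else R0
    rows=[]
    for P,Q,n in wps:
        P=np.array(P,float);Q=q if Q is None else Q;a=p.copy();qa=q;w=(qa.inv()*Q).as_rotvec()
        for i in range(1,n+1):
            f=i/n;t=a+(P-a)*f;qt=qa*R.from_rotvec(w*f)
            d=np.round(q.inv().apply(t-p)/10,dp)+0.;r=np.round((q.inv()*qt).as_rotvec(degrees=True),da)+0.
            p=p+q.apply(d*10);q=q*R.from_rotvec(r,degrees=True)
            rows.append([[float(x) for x in d],[float(x) for x in r]])
    print(len(rows),str(rows).replace(" ",""),"\nend",p.round(1),"max",max(np.linalg.norm(r[0]) for r in rows),max(np.linalg.norm(r[1]) for r in rows))
    return p,q
def st():
    s=arm.read_state();q=R.from_quat(s["ee_rot"]).as_matrix()
    print("t",round(s["clock"],2),"p",np.round(s["position"],1),"yhead",np.degrees(np.arctan2(q[1,1],q[0,1])).round(2),"z",q[:,2].round(3),"j",np.round(s["joints"],2),"F",np.round(s["contact_force"],1),"w",round(s["gripper_width"],1),"g",round(s["grasp_force"],1))
    return s
E
python3 - <<'E'
from h import *
plan([((540,-90,350),orient(90),16)])
E
```

```text
16 [[[-3.1,2.4,-0.7],[0.0,0.0,1.0]],[[-3.0,2.4,-0.8],[0.0,0.0,1.0]],[[-2.9,2.4,-0.7],[0.0,0.0,1.0]],[[-3.0,2.5,-0.8],[0.0,0.0,1.0]],[[-2.8,2.6,-0.7],[0.0,0.0,1.0]],[[-2.9,2.6,-0.8],[0.0,0.0,2.0]],[[-2.7,2.7,-0.7],[0.0,0.0,1.0]],[[-2.7,2.8,-0.7],[0.0,0.0,1.0]],[[-2.6,2.8,-0.8],[0.0,0.0,1.0]],[[-2.6,2.9,-0.7],[0.0,0.0,1.0]],[[-2.6,2.9,-0.8],[0.0,0.0,1.0]],[[-2.5,2.9,-0.7],[0.0,0.0,1.0]],[[-2.4,3.0,-0.8],[0.0,0.0,1.0]],[[-2.4,3.0,-0.7],[0.0,0.0,1.0]],[[-2.4,3.1,-0.7],[0.0,0.0,1.0]],[[-2.2,3.1,-0.8],[0.0,0.0,1.0]]] 
end [539.6 -90.  350.1] max 3.9862262855989496 2.0
```

>>> {"fn": "drive_tool", "kwargs": {
  "deltas": [
    [[-3.1,2.4,-0.7],[0,0,1]],
    [[-3.0,2.4,-0.8],[0,0,1]],
    [[-2.9,2.4,-0.7],[0,0,1]],
    [[-3.0,2.5,-0.8],[0,0,1]],
    [[-2.8,2.6,-0.7],[0,0,1]],
    [[-2.9,2.6,-0.8],[0,0,2]],
    [[-2.7,2.7,-0.7],[0,0,1]],
    [[-2.7,2.8,-0.7],[0,0,1]],
    [[-2.6,2.8,-0.8],[0,0,1]],
    [[-2.6,2.9,-0.7],[0,0,1]],
    [[-2.6,2.9,-0.8],[0,0,1]],
    [[-2.5,2.9,-0.7],[0,0,1]]
  ]
}}

```text
clock: 1.4
position: [452.5, -215.2, 320.8]
ee_rot: [-0.038, 0.999, -0.0, 0.0]
contact_force: [1.0, -1.2, -0.0]
gripper_width: 85.5
grasp_force: 0.0
```

>>> {"fn": "drive_tool", "kwargs": {
  "deltas": [
    [[-2.4,3.0,-0.8],[0,0,1]],
    [[-2.4,3.0,-0.7],[0,0,1]],
    [[-2.4,3.1,-0.7],[0,0,1]],
    [[-2.2,3.1,-0.8],[0,0,1]],
    [[0,0,0],[0,0,0]],
    [[0,0,0],[0,0,0]],
    [[0,0,0],[0,0,0]]
  ]
}}

```text
clock: 2.1
position: [539.1, -90.5, 350.0]
ee_rot: [-0.003, 1.0, -0.0, -0.0]
contact_force: [0.1, 0.3, 0.5]
gripper_width: 85.1
grasp_force: 0.0
```

```bash
python3 - <<'E'
from h import *
st();d=cam("wrist","w1");cv2.imwrite("pics/w1b.png",cv2.resize(d["img"][:,:,::-1],(784,588),interpolation=cv2.INTER_CUBIC))
E
```

```text
t 2.1 p [539.1 -90.5 350. ] yhead 90.38 z [-0.001 -0.    -1.   ] j [ 0.13  0.19  0.03 -0.   -1.41 -1.69] F [0.1 0.3 0.5] w 85.1 g 0.0
```

View pics/w1b.png

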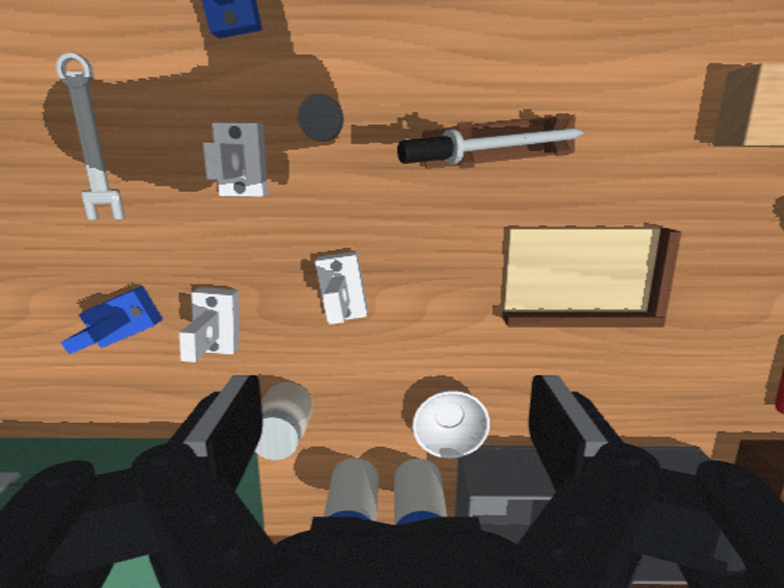

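The wrist overview (scaled by 1.4) shows:
- Grey bracket A at about (240,160), B at (215,325) and C at (340,290).
- The tray floor spanning (507,228) to about (655,312), with the fence along the bottom (+x) and the end stop on the right (+y).
- The rod handle at (412,150), the collar at (455,145) and the tip at (580,132).

Next I'll measure these more closely.

```bash
python3 - <<'E'
from h import *
np.set_printoptions(precision=1,suppress=True)
d=load("w1");im=d["img"]
k=1.4
for n,h in dict(A=[[235,131],[240,187]],B=[[212,302],[218,347]],C=[[336,266],[348,312]]).items():
    P=plane(d,np.array(h)/k,22);print(n,P[:,:2],"c",P.mean(0)[:2],"len",np.linalg.norm(P[0]-P[1]),"ang",np.degrees(np.arctan2(*(P[1]-P[0])[[1,0]])))
# tray profiles
for y in (180,190,200,210): print("row",y,[(x,im[y,x].tolist()) for x in range(460,486,2)])
for x in (380,400,440): print("col",x,[(y,im[y,x].tolist()) for y in list(range(158,166,2))+list(range(218,234,2))])
print(plane(d,[[362,163],[361,222],[464,163],[463,222],[470,163]],10))
# rod triangulate with scene
s=load("scene1")
for n,u,v in (("handleend",(398,152),(290,182)),("tip",(583,132),(337,238))): print(n,tri(d,np.array(u)/k,s,v))
g=cv2.cvtColor(im,cv2.COLOR_RGB2HSV);m=((g[:,:,1]<45)&(g[:,:,2]>95)).astype(np.uint8)
for nm,(x0,y0,x1,y1) in dict(A=(140,80,200,150),B=(120,195,180,265),C=(215,170,275,240)).items():
    mm=np.zeros_like(m);mm[y0:y1,x0:x1]=m[y0:y1,x0:x1]
    c=max(cv2.findContours(mm,0,2)[0],key=cv2.contourArea);print(nm,cv2.approxPolyDP(c,2,True)[:,0].tolist())
E
```

```text
A [[ 444.3 -247.7]
 [ 497.3 -247.7]] c [ 470.8 -247.7] len 52.989000317826104 ang -0.05118011985064809
B [[ 619.  -289.2]
 [ 671.7 -288.3]] c [ 645.4 -288.8] len 52.76835240985807 ang 0.9446631342845849
C [[ 578.  -153.9]
 [ 629.4 -142.4]] c [ 603.7 -148.1] len 52.5846513593758 ang 12.605018602840214
row 180 [(460, [236, 219, 171]), (462, [235, 216, 169]), (464, [139, 122, 96]), (466, [137, 121, 95]), (468, [117, 102, 80]), (470, [36, 22, 12]), (472, [37, 25, 20]), (474, [39, 24, 18]), (476, [87, 58, 40]), (478, [114, 75, 55]), (480, [112, 73, 54]), (482, [110, 74, 54]), (484, [159, 112, 77])]
row 190 [(460, [232, 210, 165]), (462, [212, 186, 145]), (464, [135, 118, 93]), (466, [128, 112, 87]), (468, [38, 26, 18]), (470, [34, 22, 13]), (472, [42, 28, 22]), (474, [84, 58, 42]), (476, [117, 77, 57]), (478, [112, 75, 55]), (480, [110, 75, 54]), (482, [146, 103, 72]), (484, [172, 124, 84])]
row 200 [(460, [202, 177, 141]), (462, [122, 109, 86]), (464, [125, 110, 87]), (466, [41, 28, 21]), (468, [36, 24, 14]), (470, [46, 34, 31]), (472, [77, 51, 39]), (474, [115, 75, 56]), (476, [114, 78,
[... 1014 characters left out ...]
 83, 59]), (164, [240, 223, 177]), (218, [232, 213, 167]), (220, [226, 205, 160]), (222, [88, 73, 56]), (224, [43, 28, 23]), (226, [69, 45, 31]), (228, [106, 73, 52]), (230, [111, 73, 55]), (232, [104, 72, 50])]
[[538.7  26.2  10. ]
 [630.9  31.9  10. ]
 [537.6 176.9  10. ]
 [629.7 191.   10. ]
 [537.6 185.7  10. ]]
handleend [461.2 -88.5 100.3]
tip [445.4  83.5  34.8]
A [[152, 88], [153, 101], [145, 102], [147, 126], [155, 128], [156, 139], [189, 139], [189, 111], [186, 111], [188, 96], [185, 95], [187, 89]]
B [[168, 207], [142, 205], [137, 208], [138, 229], [128, 238], [129, 257], [139, 258], [146, 251], [166, 252], [169, 249]]
C [[254, 180], [228, 183], [225, 186], [235, 230], [261, 225]]
```

```bash
python3 - <<'E'
from h import *
plan([((570,90,250),orient(180),12)],da=1)
E
```

```text
12 [[[-0.3,1.5,0.8],[0.0,0.0,-7.5]],[[-0.4,1.5,0.9],[0.0,0.0,-7.4]],[[-0.7,1.3,0.8],[0.0,0.0,-7.5]],[[-0.8,1.3,0.8],[0.0,0.0,-7.5]],[[-1.0,1.2,0.9],[0.0,0.0,-7.5]],[[-1.1,1.0,0.8],[0.0,0.0,-7.4]],[[-1.3,0.9,0.8],[0.0,0.0,-7.5]],[[-1.3,0.7,0.9],[0.0,0.0,-7.5]],[[-1.5,0.6,0.8],[0.0,0.0,-7.4]],[[-1.5,0.3,0.8],[0.0,0.0,-7.5]],[[-1.5,0.1,0.9],[0.0,0.0,-7.5]],[[-1.5,0.0,0.8],[0.0,0.0,-7.4]]] 
end [569.8  89.9 250.1] max 1.8027756377319946 7.5
```

>>> {"fn": "drive_tool", "kwargs": {
  "deltas": [
    [[-0.3,1.5,0.8],[0,0,-7.5]],
    [[-0.4,1.5,0.9],[0,0,-7.4]],
    [[-0.7,1.3,0.8],[0,0,-7.5]],
    [[-0.8,1.3,0.8],[0,0,-7.5]],
    [[-1.0,1.2,0.9],[0,0,-7.5]],
    [[-1.1,1.0,0.8],[0,0,-7.4]],
    [[-1.3,0.9,0.8],[0,0,-7.5]],
    [[-1.3,0.7,0.9],[0,0,-7.5]],
    [[-1.5,0.6,0.8],[0,0,-7.4]],
    [[-1.5,0.3,0.8],[0,0,-7.5]],
    [[-1.5,0.1,0.9],[0,0,-7.5]],
    [[-1.5,0,0.8],[0,0,-7.4]]
  ]
}}

```text
clock: 3.35
position: [570.1, 89.9, 250.0]
ee_rot: [0.708, -0.706, -0.0, 0.0]
contact_force: [0.5, -0.1, 0.8]
gripper_width: 85.4
grasp_force: 0.0
```

>>> {"fn": "drive_tool", "kwargs": {
  "deltas": [
    [[0,0,0],[0,0,0]],
    [[0,0,0],[0,0,0]],
    [[0,0,0],[0,0,0]]
  ]
}}

```text
clock: 3.65
position: [570.4, 89.7, 251.0]
ee_rot: [-0.706, 0.708, -0.0, 0.0]
contact_force: [-0.4, -0.2, -0.2]
gripper_width: 85.7
grasp_force: 0.0
```

```bash
python3 - <<'E'
from h import *
st();d=cam("wrist","w2");cv2.imwrite("pics/w2b.png",cv2.resize(d["img"][:,:,::-1],(784,588),interpolation=cv2.INTER_CUBIC))
E
```

```text
t 3.65 p [570.4  89.7 251. ] yhead 179.86 z [ 0.001  0.    -1.   ] j [ 0.44  0.29 -0.08  0.   -1.2  -0.44] F [-0.4 -0.2 -0.2] w 85.7 g 0.0
```

View pics/w2b.png

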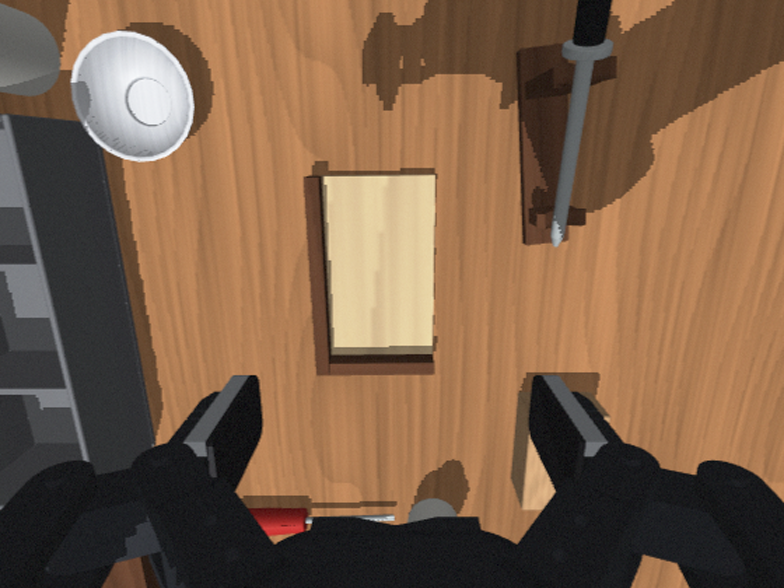

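This close view shows the tray floor, which is light, from (323,177) to (435,176) down to about (331,355) to (433,355). The rod handle is at (592,15), the collar at (587,50) and the tip at (558,245). I'll fit the edges subpixel.

```bash
python3 - <<'E'
from h import *
np.set_printoptions(precision=1,suppress=True)
d=load("w2");g=d["img"].astype(float);k=1.4
for r in (140,170,200,230): print("row",r,[(x,g[r,x].astype(int).tolist()) for x in range(218,240,2)])
print("col",[(y,g[y,275].astype(int).tolist()) for y in range(244,270,2)])
v=g.mean(2)
def edge(line,thr):  # subpixel first crossings
    i=np.where(np.diff(line>thr))[0];return [round(float(j+(thr-line[j])/(line[j+1]-line[j])),2) for j in i]
L=[(edge(v[r,225:260],150)[0]+225,r) for r in range(135,240,6)]
Rr=[(edge(v[r,290:330],165)[0]+290,r) for r in range(135,240,6)]
T=[(c,edge(v[110:150,c],165)[-1]+110) for c in range(242,305,6)]
B=[(c,edge(v[230:262,c],60)[-1]+230) for c in range(245,300,6)]
def fit(p,ax,name):
    P=plane(d,p,10)[:,:2];a=np.polyfit(P[:,1-ax],P[:,ax],1);print(name,"mean",P.mean(0),"slope deg",np.degrees(np.arctan(a[0])).round(2),"resid",np.std(P[:,ax]-np.polyval(a,P[:,1-ax])).round(2))
fit(L,0,"fence base");fit(Rr,0,"-x edge");fit(T,1,"-y edge");fit(B,1,"stop base")
w=load("w1")
for n,a,b in (("collar",(455,146),(587,50)),("tip",(583,132),(558,245))): print(n,tri(w,np.array(a)/k,d,np.array(b)/k))
E
```

```text
row 140 [(218, [103, 69, 50]), (220, [104, 69, 51]), (222, [100, 68, 49]), (224, [95, 64, 49]), (226, [95, 65, 47]), (228, [53, 34, 26]), (230, [73, 61, 46]), (232, [137, 121, 94]), (234, [231, 212, 164]), (236, [229, 208, 161]), (238, [222, 198, 154])]
row 170 [(218, [171, 122, 82]), (220, [103, 69, 49]), (222, [109, 73, 53]), (224, [106, 70, 51]), (226, [100, 68, 51]), (228, [94, 63, 46]), (230, [39, 24, 21]), (232, [99, 84, 65]), (234, [177, 156, 120]), (236, [222, 199, 154]), (238, [223, 198, 153])]
row 200 [(218, [177, 127, 85]), (220, [163, 115, 77]), (222, [103, 68, 48]), (224, [104, 69, 50]), (226, [106, 70, 50]), (228, [105, 70, 51]), (230, [94, 61, 42]), (232, [37, 25, 19]), (234, [104, 89, 70]), (236, [175, 153, 120]), (238, [224, 201, 156])]
row 230 [(218, [170, 121, 83]), (220, [164, 117, 78]), (222, [156, 111, 75]), (224, [103, 69, 49]), (226, [104, 69, 50]), (228, [106, 72, 55]), (230, [105, 70, 52]), (232, [93, 64, 47]), (234, [36, 26, 18]), (236, [126, 110, 88]), (238, [228, 206, 160])]
col [(244, [224, 200, 156]), (246, [225, 200, 158]), (248, [126, 110, 86]), (250, [126, 111, 87]), (252, [124, 110, 86]), (254, [47, 34, 26]), (256, [46, 32, 25]), (258, [54, 36, 27]), (260, [112, 76, 54]), (262, [109, 73, 55]), (264, [111, 73, 55]), (266, [107, 71, 50]), (268, [168, 120, 82])]
fence base mean [627.4 101.8] slope deg -0.46 resid 0.54
-x edge mean [538.3 102. ] slope deg -0.35 resid 0.3
-y edge mean [582.3  30.4] slope deg 0.47 resid 0.15
stop base mean [584.2 197. ] slope deg 0.61 resid 0.09
collar [458.3 -43.5  97.4]
tip [444.   81.8  42.1]
```

Tray result: the fence face is at x≈630.2, the stop face at y≈188.6, and the yaw is about +0.45°. That puts the row centre at about (595.2,122.6). Bracket C comes first, at (604,−148) and 12.6°.

```bash
python3 - <<'E'
from h import *
plan([((603.7,-148,150),orient(192.6),9),((603.7,-148,54),orient(192.6),5)],da=1)
E
```

```text
14 [[[2.6,-0.4,1.1],[0.0,0.0,-1.4]],[[2.7,-0.3,1.1],[0.0,0.0,-1.4]],[[2.6,-0.2,1.2],[0.0,0.0,-1.4]],[[2.7,-0.2,1.1],[0.0,0.0,-1.5]],[[2.7,-0.1,1.1],[0.0,0.0,-1.4]],[[2.6,-0.1,1.1],[0.0,0.0,-1.4]],[[2.7,0.1,1.2],[0.0,0.0,-1.4]],[[2.7,0.0,1.1],[-0.1,0.0,-1.4]],[[2.6,0.2,1.1],[0.0,0.0,-1.4]],[[0.0,0.0,1.9],[0.0,0.0,0.0]],[[0.0,0.0,1.9],[0.0,0.0,0.0]],[[0.0,0.0,2.0],[0.0,0.0,0.0]],[[0.0,0.0,1.9],[0.0,0.0,0.0]],[[0.0,0.0,1.9],[0.0,0.0,0.0]]] 
end [ 603.5 -147.7   54. ] max 2.9563490998188966 1.5
```

>>> {"fn": "drive_tool", "kwargs": {
  "deltas": [
    [[2.6,-0.4,1.1],[0,0,-1.4]],
    [[2.7,-0.3,1.1],[0,0,-1.4]],
    [[2.6,-0.2,1.2],[0,0,-1.4]],
    [[2.7,-0.2,1.1],[0,0,-1.5]],
    [[2.7,-0.1,1.1],[0,0,-1.4]],
    [[2.6,-0.1,1.1],[0,0,-1.4]],
    [[2.7,0.1,1.2],[0,0,-1.4]],
    [[2.7,0,1.1],[0,0,-1.4]],
    [[2.6,0.2,1.1],[0,0,-1.4]],
    [[0,0,1.9],[0,0,0]]
  ]
}}

```text
clock: 4.7
position: [604.9, -150.3, 131.3]
ee_rot: [0.78, -0.626, 0.002, -0.001]
contact_force: [-0.7, -1.0, -0.3]
gripper_width: 85.5
grasp_force: 0.0
```

```bash
python3 - <<'E'
from h import *
st();d=cam("wrist","w3")
E
```

```text
t 4.7 p [ 604.9 -150.3  131.3] yhead -167.54 z [ 0.004 -0.001 -1.   ] j [ 0.02  0.46 -0.13  0.   -0.97  0.2 ] F [-0.7 -1.  -0.3] w 85.5 g 0.0
```

View pics/w3.png

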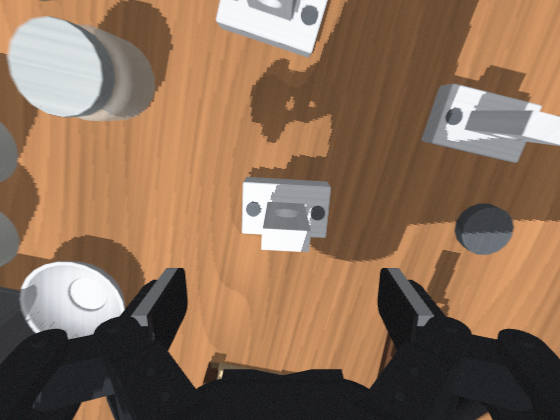

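C is between the fingers, with foot holes at (253,209) and (318,212) and the lug centred near col 286. I'll check the offset.

```bash
python3 - <<'E'
from h import *
np.set_printoptions(precision=1,suppress=True)
d=load("w3");g=255-d["img"].mean(2)
def hole(u):
    x,y=u;w=g[y-8:y+9,x-8:x+9];w=np.clip(w-165,0,None);Y,X=np.mgrid[y-8:y+9,x-8:x+9];return [(w*X).sum()/w.sum(),(w*Y).sum()/w.sum()]
P=[hole((253,209)),hole((318,212))];print(P);Q=plane(d,P,22);print(Q,Q.mean(0),np.linalg.norm(Q[0]-Q[1]),np.degrees(np.arctan2(*(Q[0]-Q[1])[[1,0]])))
plan([((*Q.mean(0)[:2],54),orient(180+np.degrees(np.arctan2(*(Q[0]-Q[1])[[1,0]]))),5)],da=1)
E
```

```text
[[np.float64(nan), np.float64(nan)], [np.float64(317.40045614368523), np.float64(212.59061104247837)]]
[[   nan    nan    nan]
 [ 576.6 -153.4   22. ]] [nan nan nan] nan nan<stdin>:5: RuntimeWarning: invalid value encountered in scalar divide
  r = _umath_linalg.det(a, signature=signature)
Traceback (most recent call last):
  File "h.py", line 29, in orient
    return R.from_matrix(np.c_[np.cross(y,z),y,z])*R.from_euler('y',tilt,degrees=True)
           ~~~~~~~~~~~~~^^^^^^^^^^^^^^^^^^^^^^^^^^
  File "scipy/spatial/transform/_rotation.pyx", line 1159, in scipy.spatial.transform._rotation.Rotation.from_matrix
numpy.linalg.LinAlgError: SVD did not converge
```

```bash
cat >> h.py <<'E'
def holes(d,us,pr=True):
    g=d["img"].mean(2);o=[]
    for x,y in us:
        w=g[y-8:y+9,x-8:x+9];t=w.min()*.6+np.median(w)*.4;w=np.clip(t-w,0,None);Y,X=np.mgrid[y-8:y+9,x-8:x+9]
        o.append([(w*X).sum()/w.sum(),(w*Y).sum()/w.sum()])
    Q=plane(d,o,22);c=Q.mean(0)[:2];v=Q[0]-Q[1];a=np.degrees(np.arctan2(v[1],v[0]))%180
    if a>90:a-=180
    print("px",np.round(o,1).tolist(),"c",c.round(1),"len",np.linalg.norm(v).round(1),"ang",a.round(2));return c,a
E
python3 - <<'E'
from h import *
d=load("w3");c,a=holes(d,[(253,209),(318,212)])
plan([((*c,54),orient(180+a),5)],da=1)
E
```

```text
px [[253.1, 202.0], [317.4, 212.6]] c [ 602.9 -152.1] len 52.5 ang 2.83
5 [[[0.1,0.0,1.5],[0.0,0.0,1.9]],[[0.0,0.0,1.4],[0.1,0.0,1.9]],[[0.1,0.0,1.5],[0.0,0.1,2.0]],[[0.1,0.0,1.4],[0.1,0.0,1.9]],[[0.1,-0.1,1.5],[0.0,0.0,1.9]]] 
end [ 603.3 -152.5   53.9] max 1.5066519173319364 2.0024984394500787
```

```bash
python3 - <<'E'
from h import *
d=load("w3");Q=plane(d,[[253.1,209],[317.4,212.4]],22);c=Q.mean(0)[:2];v=Q[0]-Q[1];a=np.degrees(np.arctan2(v[1],v[0]));print(c,a,np.linalg.norm(v))
plan([((*c,54),orient(180+a),4)],da=1)
E
```

```text
[ 602.32652504 -149.26863545] 9.383380460851969 51.99591738923912
4 [[[0.0,0.0,1.8],[0.1,0.0,0.8]],[[0.0,0.0,1.8],[0.0,0.1,0.7]],[[0.1,0.0,1.9],[0.1,0.0,0.8]],[[0.0,0.0,1.8],[0.0,0.0,0.7]]] 
end [ 602.  -149.6   53.9] max 1.9026297590440446 0.806225774829855
```

>>> {"fn": "drive_tool", "kwargs": {
  "deltas": [
    [[0.1,0.1,1.9],[0,0,0.8]],
    [[0,0,1.9],[0,0,0.8]],
    [[0,0,1.9],[0,0,0.8]],
    [[0,0,1.9],[0,0,0.7]],
    [[0,0,0],[0,0,0]]
  ]
}}

```text
clock: 5.25
position: [601.2, -147.9, 52.3]
ee_rot: [0.763, -0.646, -0.002, 0.002]
contact_force: [-0.7, -1.0, -0.3]
gripper_width: 85.3
grasp_force: 0.0
```

>>> {"fn": "drive_tool", "kwargs": {
  "deltas": [
    [[0,0,0],[0,0,0]],
    [[0,0,0],[0,0,0]],
    [[0,0,0],[0,0,0]],
    [[0,0,0],[0,0,0]],
    [[0,0,0],[0,0,0]],
    [[0,0,0],[0,0,0]]
  ],
  "claw": 2.0
}}

```text
clock: 5.85
position: [603.3, -148.0, 55.5]
ee_rot: [0.764, -0.645, 0.0, -0.0]
contact_force: [-2.0, 0.7, 5.5]
gripper_width: 28.9
grasp_force: 59.4
```

```bash
cat >> h.py <<'E'
def avg(n=12):
    import bench
    P=[];F=[];Q=[]
    s=arm.read_state();return s
E
python3 - <<'E'
from h import *
for _ in range(3): st()
O=orient(180.45)
plan([((602.5,-148.5,126),None,2),((591.5,161.5,135),O,9),((591.5,161.5,68),O,4)],da=1,p0=(602.5,-148.5,54))
E
```

```text
t 5.85 p [ 603.3 -148.    55.5] yhead -170.38 z [ 0.001 -0.    -1.   ] j [ 0.02  0.55 -0.21  0.   -0.81  0.15] F [-2.   0.7  5.5] w 28.9 g 59.4
t 5.85 p [ 603.3 -148.    55.5] yhead -170.38 z [ 0.001 -0.    -1.   ] j [ 0.02  0.55 -0.21  0.   -0.81  0.15] F [-2.   0.7  5.5] w 28.9 g 59.4
t 5.85 p [ 603.3 -148.    55.5] yhead -170.38 z [ 0.001 -0.    -1.   ] j [ 0.02  0.55 -0.21  0.   -0.81  0.15] F [-2.   0.7  5.5] w 28.9 g 59.4
15 [[[0.0,0.0,-3.6],[0.0,0.0,0.0]],[[0.0,0.0,-3.6],[0.0,0.0,0.0]],[[-3.4,-0.5,-0.1],[0.0,0.0,1.0]],[[-3.4,-0.4,-0.1],[0.0,0.0,1.0]],[[-3.5,-0.3,-0.1],[0.0,0.0,1.1]],[[-3.4,-0.3,-0.1],[0.0,0.0,1.0]],[[-3.4,-0.2,-0.1],[0.0,0.0,1.0]],[[-3.5,-0.1,-0.1],[0.0,0.0,1.0]],[[-3.4,-0.1,-0.1],[0.0,0.0,1.0]],[[-3.5,0.0,-0.1],[0.0,0.0,1.1]],[[-3.4,0.0,-0.1],[0.0,0.0,1.0]],[[0.0,0.0,1.7],[0.0,0.0,0.0]],[[0.0,0.0,1.6],[0.0,0.0,0.0]],[[0.0,0.0,1.7],[0.0,0.0,0.0]],[[0.0,0.0,1.7],[0.0,0.0,0.0]]] 
end [591.5 161.2  67.9] max 3.6 1.1
```

>>> {"fn": "drive_tool", "kwargs": {
  "deltas": [
    [[0,0,-3.6],[0,0,0]],
    [[0,0,-3.6],[0,0,0]],
    [[-3.4,-0.5,-0.1],[0,0,1]],
    [[-3.4,-0.4,-0.1],[0,0,1]],
    [[-3.5,-0.3,-0.1],[0,0,1.1]],
    [[-3.4,-0.3,-0.1],[0,0,1]],
    [[-3.4,-0.2,-0.1],[0,0,1]],
    [[-3.5,-0.1,-0.1],[0,0,1]],
    [[-3.4,-0.1,-0.1],[0,0,1]],
    [[-3.5,0,-0.1],[0,0,1.1]],
    [[-3.4,0,-0.1],[0,0,1]],
    [[0,0,1.7],[0,0,0]]
  ]
}}

```text
clock: 7.05
position: [593.9, 166.7, 119.8]
ee_rot: [0.711, -0.703, 0.001, -0.003]
contact_force: [-0.0, 1.1, -3.6]
gripper_width: 29.1
grasp_force: 60.6
```

>>> {"fn": "drive_tool", "kwargs": {
  "deltas": [
    [[0,0,1.6],[0,0,0]],
    [[0,0,1.7],[0,0,0]],
    [[0,0,0.7],[0,0,0]],
    [[0,0,0.4],[0,0,0]],
    [[0,0,0],[0,0,0]],
    [[0,0,0],[0,0,0]],
    [[0,0,0],[0,0,0]]
  ]
}}

```text
clock: 7.75
position: [592.8, 162.0, 75.2]
ee_rot: [0.71, -0.705, 0.0, -0.001]
contact_force: [-0.1, 0.2, -2.7]
gripper_width: 28.9
grasp_force: 60.4
```

```bash
python3 - <<'E'
from h import *
st()
for n in("wrist","side"):
    d=cam(n,n[0]+"4")
a=load("w4")["img"];b=load("s4")["img"][210:310,180:320]
b=cv2.resize(b,(420,300));c=np.zeros((420,980,3),np.uint8);c[:,:560]=a;c[:300,560:]=b;cv2.imwrite("pics/m4.png",cv2.resize(c,(800,343))[:,:,::-1])
E
```

```text
t 7.75 p [592.8 162.   75.2] yhead -179.6 z [ 0.002  0.001 -1.   ] j [ 0.53  0.51 -0.21  0.   -0.84 -0.52] F [-0.1  0.2 -2.7] w 28.9 g 60.4
```

View pics/m4.png

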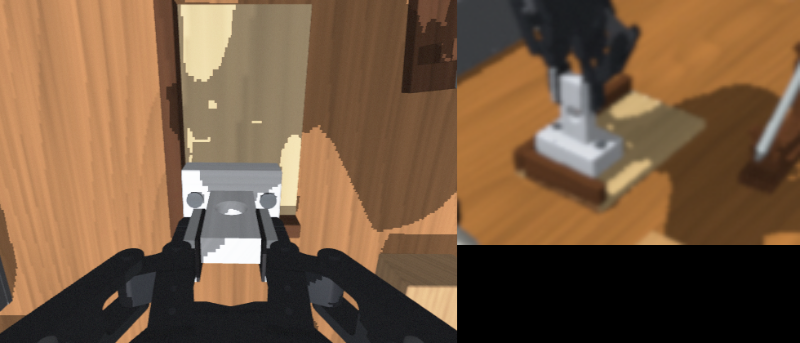

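The bracket is held square over slot 0, with its underside about 10 above the floor. The holes are visible at about (195,200) and (267,200). Next I'll lower it and then push into the corner.

>>> {"fn": "drive_tool", "kwargs": {
  "deltas": [
    [[0,0,0.5],[0,0,0]],
    [[0,0,0.4],[0,0,0]],
    [[0,0,0],[0,0,0]],
    [[0,0,0],[0,0,0]]
  ]
}}

```text
clock: 8.25
position: [592.4, 162.0, 65.5]
ee_rot: [0.71, -0.705, 0.0, -0.0]
contact_force: [-1.3, 0.7, 0.3]
gripper_width: 29.0
grasp_force: 61.0
```

>>> {"fn": "drive_tool", "kwargs": {
  "deltas": [
    [[0,-0.2,0],[0,0,0]],
    [[0,-0.1,0],[0,0,0]],
    [[0,0,0],[0,0,0]],
    [[0,0,0],[0,0,0]]
  ]
}}

```text
clock: 8.65
position: [594.3, 161.6, 65.6]
ee_rot: [0.71, -0.705, -0.0, 0.001]
contact_force: [-5.5, 0.5, 5.0]
gripper_width: 29.0
grasp_force: 61.5
```

>>> {"fn": "drive_tool", "kwargs": {
  "deltas": [
    [[-0.2,0,0],[0,0,0]],
    [[-0.2,0,0],[0,0,0]],
    [[0,0,0],[0,0,0]],
    [[0,0,0],[0,0,0]]
  ]
}}

```text
clock: 9.05
position: [594.8, 164.6, 65.6]
ee_rot: [0.71, -0.705, 0.0, 0.001]
contact_force: [-3.4, -3.6, 4.5]
gripper_width: 29.2
grasp_force: 61.5
```

>>> {"fn": "drive_tool", "kwargs": {
  "deltas": [
    [[0,-0.1,-0.05],[0,0,0]],
    [[-0.1,0,0],[0,0,0]],
    [[0,0,0],[0,0,0]],
    [[0,0,0],[0,0,0]]
  ]
}}

```text
clock: 9.45
position: [594.9, 164.9, 65.7]
ee_rot: [0.709, -0.705, -0.0, 0.003]
contact_force: [-5.3, -4.6, 5.6]
gripper_width: 29.0
grasp_force: 61.5
```

>>> {"fn": "drive_tool", "kwargs": {
  "deltas": [
    [[0,-0.05,0],[0,0,0]],
    [[-0.1,0,0],[0,0,0]],
    [[0,0,0],[0,0,0]],
    [[0,0,0],[0,0,0]]
  ]
}}

```text
clock: 9.85
position: [594.9, 165.1, 65.8]
ee_rot: [0.709, -0.705, -0.0, 0.004]
contact_force: [-5.7, -7.4, 6.0]
gripper_width: 29.0
grasp_force: 61.7
```

>>> {"fn": "drive_tool", "kwargs": {
  "deltas": [
    [[-0.2,0,-0.1],[0,0,0]],
    [[0,-0.1,0],[0,0,0]],
    [[0,0,0],[0,0,0]],
    [[0,0,0],[0,0,0]]
  ]
}}

```text
clock: 10.25
position: [595.1, 167.6, 65.9]
ee_rot: [0.71, -0.705, -0.001, 0.004]
contact_force: [-5.2, -4.9, 3.3]
gripper_width: 29.1
grasp_force: 61.4
```

>>> {"fn": "drive_tool", "kwargs": {
  "deltas": [
    [[-0.2,-0.1,0],[0,0,0]],
    [[0,0,0],[0,0,0]],
    [[0,0,0],[0,0,0]]
  ]
}}

```text
clock: 10.55
position: [595.2, 168.0, 66.0]
ee_rot: [0.71, -0.705, -0.001, 0.006]
contact_force: [-7.4, -8.3, 5.3]
gripper_width: 29.0
grasp_force: 61.6
```

>>> {"fn": "drive_tool", "kwargs": {
  "deltas": [
    [[0,0,0],[0,0,0]],
    [[0,0,0],[0,0,0]],
    [[0,0,0],[0,0,0]],
    [[0,0,0],[0,0,0]]
  ],
  "claw": 7.0
}}

```text
clock: 10.95
position: [599.4, 172.6, 67.0]
ee_rot: [0.71, -0.704, 0.0, -0.001]
contact_force: [-0.2, 0.6, 0.4]
gripper_width: 70.1
grasp_force: 0.0
```

```bash
cat >> h.py <<'E'
def darkblobs(d,c,ang):
    """centroids of dark blobs near predicted hole places of bracket at c, ang"""
    a=np.radians(ang);h=np.array([np.cos(a),np.sin(a)])*26.4
    g=cv2.resize(d["img"],None,fx=4,fy=4,interpolation=cv2.INTER_CUBIC).mean(2)
    for P in (np.r_[c+h,22],np.r_[c-h,22]):
        u=proj(d,P)[0];x,y=(u*4).astype(int);r=64;x0,y0=max(x-r,0),max(y-r,0);w=g[y0:y+r,x0:x+r]
        if w.size==0: print("out",u);continue
        for t in (60,80,100,120):
            n,l,s,cc=cv2.connectedComponentsWithStats((w<t).astype(np.uint8))
            H,W=w.shape
            o=[((cc[i]+[x0,y0]+.5)/4-.5).round(1).tolist()+[int(s[i,4]//16)] for i in range(1,n) if s[i,4]>300 and s[i,0]>0 and s[i,1]>0 and s[i,0]+s[i,2]<W and s[i,1]+s[i,3]<H]
            print("pred",u.round(1),"t",t,o)
E
python3 - <<'E'
from h import *
s=st();Q=orient(180.45)
p,q=plan([((597,168,130),Q,2)],da=1,p0=(597,168,66),R0=Q)
plan([((590,60,170),orient(180),3),((472,-235,170),orient(180),9)],da=1,p0=p,R0=q)
E
```

```text
t 10.95 p [599.4 172.6  67. ] yhead -179.57 z [ 0.002  0.001 -1.   ] j [ 0.54  0.54 -0.2   0.   -0.84 -0.53] F [-0.2  0.6  0.4] w 70.1 g 0.0
2 [[[0.0,0.0,-3.2],[0.0,0.0,0.0]],[[0.0,0.0,-3.2],[0.0,0.0,0.0]]] 
end [597. 168. 130.] max 3.2 0.0
12 [[[3.6,0.3,-1.3],[0.0,0.0,0.2]],[[3.6,0.2,-1.4],[0.0,0.0,0.1]],[[3.6,0.3,-1.3],[0.0,0.0,0.2]],[[3.3,1.3,0.0],[0.0,0.0,0.0]],[[3.3,1.3,0.0],[0.0,0.0,0.0]],[[3.2,1.3,0.0],[0.0,0.0,0.0]],[[3.3,1.3,0.0],[0.0,0.0,0.0]],[[3.3,1.3,0.0],[0.0,0.0,0.0]],[[3.3,1.3,0.0],[0.0,0.0,0.0]],[[3.2,1.3,0.0],[0.0,0.0,0.0]],[[3.3,1.3,0.0],[0.0,0.0,0.0]],[[3.3,1.3,0.0],[0.0,0.0,0.0]]] 
end [ 472.3 -234.9  170. ] max 3.867815921162743 0.2
```

>>> {"fn": "drive_tool", "kwargs": {
  "deltas": [
    [[0,0,-3.2],[0,0,0]],
    [[0,0,-3.2],[0,0,0]],
    [[4.1,0.5,-1.3],[0,0,0.2]],
    [[3.6,0.2,-1.4],[0,0,0.1]],
    [[3.6,0.3,-1.3],[0,0,0.2]],
    [[3.3,1.3,0],[0,0,0]],
    [[3.3,1.3,0],[0,0,0]],
    [[3.2,1.3,0],[0,0,0]],
    [[3.3,1.3,0],[0,0,0]],
    [[3.3,1.3,0],[0,0,0]],
    [[3.3,1.3,0],[0,0,0]],
    [[3.2,1.3,0],[0,0,0]]
  ],
  "claw": 8.5
}}

```text
clock: 12.15
position: [497.7, -171.1, 171.2]
ee_rot: [-0.707, 0.708, -0.001, 0.001]
contact_force: [0.4, 0.3, -0.2]
gripper_width: 85.0
grasp_force: 0.0
```

>>> {"fn": "drive_tool", "kwargs": {
  "deltas": [
    [[3.3,1.3,0],[0,0,0]],
    [[3.3,1.3,0],[0,0,0]],
    [[0,0,0],[0,0,0]],
    [[0,0,0],[0,0,0]]
  ]
}}

```text
clock: 12.55
position: [471.8, -236.5, 171.0]
ee_rot: [-0.706, 0.708, -0.0, 0.0]
contact_force: [0.6, 0.1, 0.1]
gripper_width: 84.8
grasp_force: 0.0
```

```bash
python3 - <<'E'
from h import *
st();d=cam("wrist","w5")
darkblobs(d,np.array([471,-248]),-2)
darkblobs(d,np.array([645,-289]),0)
E
```

```text
t 12.55 p [ 471.8 -236.5  171. ] yhead 179.82 z [ 0.001 -0.    -1.   ] j [-0.16  0.27 -0.32 -0.   -0.98  0.15] F [0.6 0.1 0.1] w 84.8 g 0.0
pred [254.4 183.1] t 60 []
pred [254.4 183.1] t 80 []
pred [254.4 183.1] t 100 []
pred [254.4 183.1] t 120 []
pred [312.3 185. ] t 60 []
pred [312.3 185. ] t 80 [[312.2, 184.8, 116]]
pred [312.3 185. ] t 100 [[312.2, 184.8, 131]]
pred [312.3 185. ] t 120 [[312.2, 184.8, 144]]
pred [ 54.7 138.8] t 60 []
pred [ 54.7 138.8] t 80 []
pred [ 54.7 138.8] t 100 []
pred [ 54.7 138.8] t 120 []
pred [114.8 138.6] t 60 []
pred [114.8 138.6] t 80 []
pred [114.8 138.6] t 100 []
pred [114.8 138.6] t 120 [[115.4, 138.3, 135]]
```

```bash
sed -i 's/(60,80,100,120)/(90,120,140,160,180)/' h.py; python3 - <<'E'
from h import *
d=load("w5")
darkblobs(d,np.array([471,-248]),-2)
darkblobs(d,np.array([645,-289]),0)
E
```

```text
pred [254.4 183.1] t 90 []
pred [254.4 183.1] t 120 []
pred [254.4 183.1] t 140 [[254.8, 184.3, 117]]
pred [254.4 183.1] t 160 [[254.9, 184.3, 126]]
pred [254.4 183.1] t 180 [[254.9, 184.3, 135]]
pred [312.3 185. ] t 90 [[312.2, 184.8, 124]]
pred [312.3 185. ] t 120 [[312.2, 184.8, 144]]
pred [312.3 185. ] t 140 [[312.1, 184.8, 163]]
pred [312.3 185. ] t 160 []
pred [312.3 185. ] t 180 []
pred [ 54.7 138.8] t 90 []
pred [ 54.7 138.8] t 120 []
pred [ 54.7 138.8] t 140 []
pred [ 54.7 138.8] t 160 []
pred [ 54.7 138.8] t 180 []
pred [114.8 138.6] t 90 []
pred [114.8 138.6] t 120 [[115.4, 138.3, 135]]
pred [114.8 138.6] t 140 [[115.4, 138.4, 147]]
pred [114.8 138.6] t 160 [[115.4, 138.4, 156]]
pred [114.8 138.6] t 180 [[115.4, 138.4, 164]]
```

```bash
python3 - <<'E'
from h import *
d=load("w5");Q=plane(d,[[254.9,184.3],[312.2,184.8]],22);c=Q.mean(0)[:2];v=Q[0]-Q[1];a=np.degrees(np.arctan2(v[1],v[0]));print(c,a,np.linalg.norm(v))
plan([((*c,54),orient(180+a),5)],da=1)
E
```

```text
[ 470.86434907 -247.54919292] -0.6514051380564968 52.24600334178625
5 [[[0.2,0.0,2.3],[0.0,0.0,0.1]],[[0.3,0.1,2.4],[0.0,0.0,0.1]],[[0.2,0.0,2.3],[0.0,0.0,0.1]],[[0.2,0.0,2.4],[0.0,0.0,0.1]],[[0.3,0.0,2.3],[-0.1,0.0,0.1]]] 
end [ 471.1 -247.9   54. ] max 2.420743687382041 0.14142135623730953
```

>>> {"fn": "drive_tool", "kwargs": {
  "deltas": [
    [[0.2,0,2.3],[0,0,0.1]],
    [[0.3,0.1,2.4],[0,0,0.1]],
    [[0.2,0,2.3],[0,0,0.1]],
    [[0.2,0,2.4],[0,0,0.1]],
    [[0.3,0,2.3],[0,0,0.1]],
    [[0,0,0],[0,0,0]]
  ]
}}

```text
clock: 13.2
position: [469.2, -246.5, 51.0]
ee_rot: [-0.704, 0.71, 0.003, -0.002]
contact_force: [-0.4, -1.0, 0.5]
gripper_width: 84.7
grasp_force: 0.0
```

>>> {"fn": "drive_tool", "kwargs": {
  "deltas": [
    [[0,0,0],[0,0,0]],
    [[0,0,0],[0,0,0]],
    [[0,0,0],[0,0,0]],
    [[0,0,0],[0,0,0]],
    [[0,0,0],[0,0,0]],
    [[0,0,0],[0,0,0]]
  ],
  "claw": 2.0
}}

```text
clock: 13.8
position: [471.0, -248.0, 55.1]
ee_rot: [-0.704, 0.711, -0.001, 0.0]
contact_force: [-1.4, 1.9, 6.4]
gripper_width: 29.3
grasp_force: 59.7
```

```bash
python3 - <<'E'
from h import *
st();O=orient(180.45)
plan([((471,-248,140),None,2),((585,-90,145),O,6),((591.5,117,145),O,6),((591.5,117,67),O,4)],da=1,p0=(471,-248,54))
E
```

```text
t 13.8 p [ 471.  -248.    55.1] yhead 179.43 z [ 0.002 -0.    -1.   ] j [-0.18  0.43 -0.44  0.   -0.7   0.17] F [-1.4  1.9  6.4] w 29.3 g 59.7
18 [[[0.0,0.0,-4.3],[0.0,0.0,0.0]],[[0.0,0.0,-4.3],[0.0,0.0,0.0]],[[-2.7,-1.9,-0.1],[0.0,0.0,-0.2]],[[-2.6,-1.9,-0.1],[0.0,0.0,-0.1]],[[-2.6,-1.9,0.0],[0.0,0.0,-0.2]],[[-2.7,-1.8,-0.1],[-0.1,0.0,-0.2]],[[-2.6,-2.0,-0.1],[0.0,0.0,-0.2]],[[-2.6,-1.9,-0.1],[0.0,0.0,-0.1]],[[-3.5,-0.1,0.0],[0.0,0.0,0.0]],[[-3.4,-0.2,0.0],[0.0,0.0,0.0]],[[-3.5,-0.1,0.0],[0.0,0.0,0.0]],[[-3.4,-0.1,0.0],[0.0,0.0,0.0]],[[-3.5,-0.1,0.0],[0.0,0.0,0.0]],[[-3.4,-0.2,0.0],[0.0,0.0,0.0]],[[0.0,0.0,1.9],[0.0,0.0,0.0]],[[0.0,0.0,2.0],[0.0,0.0,0.0]],[[0.0,0.0,1.9],[0.0,0.0,0.0]],[[0.0,0.0,2.0],[0.0,0.0,0.0]]] 
end [591.7 116.8  67. ] max 4.3 0.223606797749979
```

>>> {"fn": "drive_tool", "kwargs": {
  "deltas": [
    [[0,0,-4.3],[0,0,0]],
    [[0,0,-4.3],[0,0,0]],
    [[-2.7,-1.9,-0.1],[0,0,-0.2]],
    [[-2.6,-1.9,-0.1],[0,0,-0.1]],
    [[-2.6,-1.9,0],[0,0,-0.2]],
    [[-2.7,-1.8,-0.1],[0,0,-0.2]],
    [[-2.6,-2.0,-0.1],[0,0,-0.2]],
    [[-2.6,-1.9,-0.1],[0,0,-0.1]],
    [[-3.5,-0.1,0],[0,0,0]],
    [[-3.4,-0.2,0],[0,0,0]],
    [[-3.5,-0.1,0],[0,0,0]],
    [[-3.4,-0.1,0],[0,0,0]]
  ]
}}

```text
clock: 15.0
position: [588.2, 49.1, 143.9]
ee_rot: [0.709, -0.705, -0.001, 0.001]
contact_force: [-0.4, -0.2, -3.1]
gripper_width: 29.0
grasp_force: 60.8
```

>>> {"fn": "drive_tool", "kwargs": {
  "deltas": [
    [[-3.5,-0.1,0],[0,0,0]],
    [[-3.4,-0.2,0],[0,0,0]],
    [[0,0,1.9],[0,0,0]],
    [[0,0,2.0],[0,0,0]],
    [[0,0,1.9],[0,0,0]],
    [[0,0,1.5],[0,0,0]],
    [[0,0,0.4],[0,0,0]],
    [[0,0,0],[0,0,0]],
    [[0,0,0],[0,0,0]]
  ]
}}

```text
clock: 15.9
position: [592.2, 116.9, 68.4]
ee_rot: [0.71, -0.705, 0.0, -0.001]
contact_force: [0.4, 0.7, -3.1]
gripper_width: 28.9
grasp_force: 60.9
```

>>> {"fn": "drive_tool", "kwargs": {
  "deltas": [
    [[0,-0.3,0],[0,0,0]],
    [[0,-0.2,0],[0,0,0]],
    [[0,0,0],[0,0,0]],
    [[0,0,0],[0,0,0]]
  ]
}}

```text
clock: 16.3
position: [595.2, 116.6, 67.9]
ee_rot: [0.709, -0.705, -0.001, 0.001]
contact_force: [-4.8, 0.9, 0.8]
gripper_width: 29.2
grasp_force: 61.2
```

>>> {"fn": "drive_tool", "kwargs": {
  "deltas": [
    [[-0.3,0,0],[0,0,0]],
    [[-0.3,0,0],[0,0,0]],
    [[0,0,0],[0,0,0]],
    [[0,0,0],[0,0,0]]
  ]
}}

```text
clock: 16.7
position: [595.2, 121.9, 67.3]
ee_rot: [0.709, -0.705, -0.001, 0.002]
contact_force: [-4.2, -1.8, -1.8]
gripper_width: 28.9
grasp_force: 61.0
```

>>> {"fn": "drive_tool", "kwargs": {
  "deltas": [
    [[-0.2,0,0.1],[0,0,0]],
    [[-0.2,0,0.1],[0,0,0]],
    [[0,0,0],[0,0,0]],
    [[0,0,0],[0,0,0]]
  ]
}}

```text
clock: 17.1
position: [595.2, 122.7, 67.0]
ee_rot: [0.71, -0.705, 0.001, 0.004]
contact_force: [-4.7, -11.8, 5.3]
gripper_width: 29.2
grasp_force: 62.0
```

>>> {"fn": "drive_tool", "kwargs": {
  "deltas": [
    [[-0.2,-0.1,0],[0,0,0]],
    [[-0.1,0,0],[0,0,0]],
    [[0,0,0],[0,0,0]],
    [[0,0,0],[0,0,0]]
  ]
}}

```text
clock: 17.5
position: [595.3, 123.8, 67.1]
ee_rot: [0.71, -0.705, 0.001, 0.006]
contact_force: [-5.5, -17.1, 8.2]
gripper_width: 28.6
grasp_force: 62.3
```

>>> {"fn": "drive_tool", "kwargs": {
  "deltas": [
    [[0.3,0,-0.1],[0,0,0]],
    [[0,0,0],[0,0,0]],
    [[0,0,0],[0,0,0]]
  ]
}}

```text
clock: 17.8
position: [595.3, 123.1, 66.8]
ee_rot: [0.709, -0.705, -0.0, 0.004]
contact_force: [-5.1, -9.9, 2.8]
gripper_width: 29.1
grasp_force: 61.6
```

>>> {"fn": "drive_tool", "kwargs": {
  "deltas": [
    [[0,0,0],[0,0,0]],
    [[0,0,0],[0,0,0]],
    [[0,0,0],[0,0,0]],
    [[0,0,0],[0,0,0]]
  ],
  "claw": 7.0
}}

```text
clock: 18.2
position: [598.6, 127.7, 67.5]
ee_rot: [0.71, -0.704, 0.001, -0.001]
contact_force: [0.7, -0.2, 0.6]
gripper_width: 70.1
grasp_force: 0.0
```

```bash
python3 - <<'E'
from h import *
st();Q=orient(180.45)
p,q=plan([((597,125,150),Q,2),((620,20,170),orient(180),3),((645,-270,170),orient(180),7)],da=1)
E
```

```text
t 18.2 p [598.6 127.7  67.5] yhead -179.55 z [ 0.003  0.001 -1.   ] j [ 0.47  0.52 -0.23  0.   -0.82 -0.47] F [ 0.7 -0.2  0.6] w 70.1 g 0.0
12 [[[0.1,0.1,-4.1],[-0.1,0.0,0.0]],[[0.2,0.1,-4.2],[0.0,0.1,0.0]],[[3.5,-0.8,-0.6],[0.0,0.0,0.1]],[[3.5,-0.7,-0.7],[0.0,0.0,0.2]],[[3.5,-0.8,-0.6],[0.0,0.0,0.1]],[[4.1,-0.4,0.0],[0.0,0.0,0.0]],[[4.2,-0.3,0.0],[0.0,0.0,0.0]],[[4.1,-0.4,0.0],[0.0,0.0,0.0]],[[4.2,-0.3,0.0],[0.0,0.0,0.0]],[[4.1,-0.4,0.0],[0.0,0.0,0.0]],[[4.1,-0.3,0.0],[0.0,0.0,0.0]],[[4.2,-0.4,0.0],[0.0,0.0,0.0]]] 
end [ 645.3 -270.2  169.7] max 4.219004621945797 0.2
```

>>> {"fn": "drive_tool", "kwargs": {
  "deltas": [
    [[0.1,0.1,-4.1],[0,0,0]],
    [[0.2,0.1,-4.2],[0,0,0]],
    [[3.5,-0.8,-0.6],[0,0,0.1]],
    [[3.5,-0.7,-0.7],[0,0,0.2]],
    [[3.5,-0.8,-0.6],[0,0,0.1]],
    [[4.1,-0.4,0],[0,0,0]],
    [[4.2,-0.3,0],[0,0,0]],
    [[4.1,-0.4,0],[0,0,0]],
    [[4.2,-0.3,0],[0,0,0]],
    [[4.1,-0.4,0],[0,0,0]],
    [[4.1,-0.3,0],[0,0,0]],
    [[4.2,-0.4,0],[0,0,0]]
  ],
  "claw": 8.5
}}

```text
clock: 19.4
position: [644.7, -272.5, 169.2]
ee_rot: [0.707, -0.707, 0.001, -0.0]
contact_force: [0.2, 0.8, -0.0]
gripper_width: 85.0
grasp_force: 0.0
```

>>> {"fn": "drive_tool", "kwargs": {
  "deltas": [
    [[0,0,0],[0,0,0]],
    [[0,0,0],[0,0,0]],
    [[0,0,0],[0,0,0]]
  ]
}}

```text
clock: 19.7
position: [644.3, -270.1, 168.8]
ee_rot: [0.707, -0.707, 0.0, -0.0]
contact_force: [-0.1, -0.4, -0.0]
gripper_width: 85.1
grasp_force: 0.0
```

```bash
python3 - <<'E'
from h import *
st();d=cam("wrist","w6")
darkblobs(d,np.array([645,-289]),0)
E
```

```text
t 19.7 p [ 644.3 -270.1  168.8] yhead -179.94 z [ 0.  0. -1.] j [-0.17  0.55  0.12 -0.   -1.14  0.17] F [-0.1 -0.4 -0. ] w 85.1 g 0.0
pred [252.3 176.4] t 90 []
pred [252.3 176.4] t 120 []
pred [252.3 176.4] t 140 [[254.8, 171.5, 124]]
pred [252.3 176.4] t 160 [[254.9, 171.5, 136]]
pred [252.3 176.4] t 180 [[255.0, 171.5, 145]]
pred [311.1 176.5] t 90 [[312.8, 176.5, 127]]
pred [311.1 176.5] t 120 [[312.9, 176.5, 148]]
pred [311.1 176.5] t 140 [[312.9, 176.5, 165]]
pred [311.1 176.5] t 160 []
pred [311.1 176.5] t 180 []
```

```bash
python3 - <<'E'
from h import *
d=load("w6");Q=plane(d,[[254.9,171.5],[312.9,176.5]],22);c=Q.mean(0)[:2];v=Q[0]-Q[1];a=np.degrees(np.arctan2(v[1],v[0]));print(c,a,np.linalg.norm(v))
p,q=plan([((*c,54),orient(180+a),5)],da=1)
O=orient(180.45)
plan([(p+[0,0,86],None,2),((591.5,73,145),O,9),((591.5,73,67),O,4)],da=1,p0=p,R0=q)
E
```

```text
[ 642.98320372 -291.24887458] -4.891298333481734 52.199754306635334
5 [[[0.4,0.0,2.3],[0.0,0.0,1.0]],[[0.5,0.1,2.3],[0.0,0.0,1.0]],[[0.4,0.0,2.3],[0.0,0.0,1.0]],[[0.4,0.0,2.3],[0.0,0.0,1.0]],[[0.4,0.0,2.3],[0.0,0.0,1.0]]] 
end [ 642.7 -290.7   54. ] max 2.355843797877949 1.0
15 [[[0.0,0.0,-4.3],[0.0,0.0,0.0]],[[0.0,0.0,-4.3],[0.0,0.0,0.0]],[[-4.0,0.9,-0.1],[0.0,0.0,-0.6]],[[-4.0,0.9,0.0],[0.0,0.0,-0.6]],[[-4.0,0.8,-0.1],[0.0,0.0,-0.6]],[[-4.0,0.8,0.0],[0.0,0.0,-0.6]],[[-4.0,0.7,-0.1],[0.0,0.0,-0.6]],[[-4.0,0.7,0.0],[0.0,0.0,-0.6]],[[-4.0,0.7,-0.1],[0.0,0.0,-0.6]],[[-4.1,0.6,0.0],[0.0,0.0,-0.6]],[[-4.0,0.6,-0.1],[0.0,0.0,-0.6]],[[0.0,0.0,2.0],[0.0,0.0,0.0]],[[0.0,0.0,1.9],[0.0,0.0,0.0]],[[0.0,0.0,2.0],[0.0,0.0,0.0]],[[0.0,0.0,1.9],[0.0,0.0,0.0]]] 
end [591.6  73.   67. ] max 4.3 0.6
```

>>> {"fn": "drive_tool", "kwargs": {
  "deltas": [
    [[0.4,0,2.3],[0,0,1]],
    [[0.5,0.1,2.3],[0,0,1]],
    [[0.4,0,2.3],[0,0,1]],
    [[0.4,0,2.3],[0,0,1]],
    [[0.4,0,2.3],[0,0,1]],
    [[0,0,0],[0,0,0]]
  ]
}}

```text
clock: 20.35
position: [640.2, -290.1, 50.1]
ee_rot: [-0.676, 0.737, 0.003, -0.002]
contact_force: [-0.4, -0.2, 0.3]
gripper_width: 84.5
grasp_force: 0.0
```

>>> {"fn": "drive_tool", "kwargs": {
  "deltas": [
    [[0,0,0],[0,0,0]],
    [[0,0,0],[0,0,0]],
    [[0,0,0],[0,0,0]],
    [[0,0,0],[0,0,0]],
    [[0,0,0],[0,0,0]],
    [[0,0,0],[0,0,0]]
  ],
  "claw": 2.0
}}

```text
clock: 20.95
position: [642.9, -292.1, 55.5]
ee_rot: [-0.676, 0.737, -0.001, 0.0]
contact_force: [-1.3, 2.2, 6.2]
gripper_width: 28.7
grasp_force: 60.3
```

>>> {"fn": "drive_tool", "kwargs": {
  "deltas": [
    [[0,0,-4.3],[0,0,0]],
    [[0,0,-4.3],[0,0,0]],
    [[-4.0,0.9,-0.1],[0,0,-0.6]],
    [[-4.0,0.9,0],[0,0,-0.6]],
    [[-4.0,0.8,-0.1],[0,0,-0.6]],
    [[-4.0,0.8,0],[0,0,-0.6]],
    [[-4.0,0.7,-0.1],[0,0,-0.6]],
    [[-4.0,0.7,0],[0,0,-0.6]],
    [[-4.0,0.7,-0.1],[0,0,-0.6]],
    [[-4.1,0.6,0],[0,0,-0.6]],
    [[-4.0,0.6,-0.1],[0,0,-0.6]]
  ]
}}

```text
clock: 22.05
position: [590.3, 73.2, 143.4]
ee_rot: [0.71, -0.705, -0.001, 0.001]
contact_force: [0.5, -0.1, -4.1]
gripper_width: 29.3
grasp_force: 60.6
```

>>> {"fn": "drive_tool", "kwargs": {
  "deltas": [
    [[0,0,2.0],[0,0,0]],
    [[0,0,1.9],[0,0,0]],
    [[0,0,2.0],[0,0,0]],
    [[0,0,1.6],[0,0,0]],
    [[0,0,0.3],[0,0,0]],
    [[0,0,0],[0,0,0]],
    [[0,0,0],[0,0,0]]
  ]
}}

```text
clock: 22.75
position: [591.5, 71.6, 66.3]
ee_rot: [0.709, -0.705, -0.0, 0.0]
contact_force: [-0.7, -0.3, -4.3]
gripper_width: 29.0
grasp_force: 61.1
```

>>> {"fn": "drive_tool", "kwargs": {
  "deltas": [
    [[0,-0.3,0],[0,0,0]],
    [[0,-0.3,0],[0,0,0]],
    [[0,0,0],[0,0,0]],
    [[0,0,0],[0,0,0]]
  ]
}}

```text
clock: 23.15
position: [595.0, 71.3, 66.1]
ee_rot: [0.709, -0.705, -0.002, 0.003]
contact_force: [-5.4, 0.7, -0.6]
gripper_width: 29.1
grasp_force: 61.4
```

>>> {"fn": "drive_tool", "kwargs": {
  "deltas": [
    [[-0.3,0,0],[0,0,0]],
    [[-0.3,0,0.1],[0,0,0]],
    [[-0.3,0,0],[0,0,0]],
    [[-0.2,0,0.1],[0,0,0]],
    [[0,0,0],[0,0,0]],
    [[0,0,0],[0,0,0]]
  ]
}}

```text
clock: 23.75
position: [595.0, 78.3, 65.7]
ee_rot: [0.71, -0.705, -0.0, 0.005]
contact_force: [-5.5, -11.8, 6.7]
gripper_width: 29.2
grasp_force: 62.2
```

>>> {"fn": "drive_tool", "kwargs": {
  "deltas": [
    [[-0.3,0,-0.2],[0,0,0]],
    [[-0.3,-0.1,0],[0,0,0]],
    [[0,0,0],[0,0,0]],
    [[0,0,0],[0,0,0]]
  ]
}}

```text
clock: 24.15
position: [595.3, 83.3, 67.2]
ee_rot: [0.71, -0.705, -0.0, 0.007]
contact_force: [-6.6, -13.4, 5.4]
gripper_width: 29.0
grasp_force: 61.9
```

>>> {"fn": "drive_tool", "kwargs": {
  "deltas": [
    [[0.5,0,0],[0,0,0]],
    [[0,0,0],[0,0,0]],
    [[0,0,0],[0,0,0]]
  ]
}}

```text
clock: 24.45
position: [595.4, 82.1, 66.9]
ee_rot: [0.709, -0.705, -0.002, 0.004]
contact_force: [-8.9, -2.6, 4.9]
gripper_width: 28.7
grasp_force: 61.8
```

>>> {"fn": "drive_tool", "kwargs": {
  "deltas": [
    [[0,0,0],[0,0,0]],
    [[0,0,0],[0,0,0]],
    [[0,0,0],[0,0,0]],
    [[0,0,0],[0,0,0]]
  ],
  "claw": 7.0
}}

```text
clock: 24.85
position: [599.7, 84.2, 67.4]
ee_rot: [0.71, -0.704, 0.001, -0.001]
contact_force: [0.0, -0.1, 0.8]
gripper_width: 69.7
grasp_force: 0.0
```

```bash
python3 - <<'E'
from h import *
st()
p,q=plan([((595,78,160),None,2),((590,10,230),orient(180),3)],da=1)
E
```

```text
t 24.85 p [599.7  84.2  67.4] yhead -179.57 z [ 0.002  0.001 -1.   ] j [ 0.41  0.51 -0.24  0.   -0.82 -0.4 ] F [ 0.  -0.1  0.8] w 69.7 g 0.0
5 [[[0.3,0.2,-4.6],[0.0,0.0,0.0]],[[0.3,0.3,-4.7],[0.0,0.0,0.0]],[[2.3,0.2,-2.3],[0.0,0.0,0.1]],[[2.2,0.1,-2.3],[-0.1,0.0,0.2]],[[2.3,0.2,-2.4],[0.0,0.0,0.1]]] 
end [589.8  10.  230.3] max 4.719110085598767 0.223606797749979
```

>>> {"fn": "drive_tool", "kwargs": {
  "deltas": [
    [[0,0.2,-4.6],[0,0,0]],
    [[0,0.3,-4.7],[0,0,0]],
    [[2.3,0.2,-2.3],[0,0,0.1]],
    [[2.2,0.1,-2.3],[0,0,0.2]],
    [[2.3,0.2,-2.4],[0,0,0.1]],
    [[0,0,0],[0,0,0]],
    [[0,0,0],[0,0,0]],
    [[0,0,0],[0,0,0]]
  ],
  "claw": 8.5
}}

```text
clock: 25.65
position: [588.6, 16.1, 228.8]
ee_rot: [0.707, -0.707, -0.001, 0.001]
contact_force: [-0.2, 0.1, -0.7]
gripper_width: 84.9
grasp_force: 0.0
```

```bash
python3 - <<'E'
from h import *
st();d=cam("wrist","w7");e=cam("side","s7")
a=cv2.resize(d["img"][90:330,180:440],(650,600),interpolation=cv2.INTER_CUBIC)
cv2.imwrite("pics/w7b.png",a[:,:,::-1])
np.set_printoptions(precision=1,suppress=True)
print(proj(d,[[568,188.6,10],[595,166.6,32],[595,144.6,32],[595,122.6,32],[595,100.6,32],[595,78.6,32],[630,56.6,32],[560,56.6,32],[459,-43,97]]))
E
```

```text
t 25.65 p [588.6  16.1 228.8] yhead -179.98 z [-0.002  0.    -1.   ] j [ 0.3   0.33 -0.09 -0.   -1.16 -0.3 ] F [-0.2  0.1 -0.7] w 84.9 g 0.0
[[298.2 313.2]
 [276.7 308.2]
 [276.6 291.9]
 [276.5 275.1]
 [276.5 257.7]
 [276.4 239.7]
 [244.4 221. ]
 [308.2 221.1]
 [440.5 131.6]]
```

View pics/w7b.png

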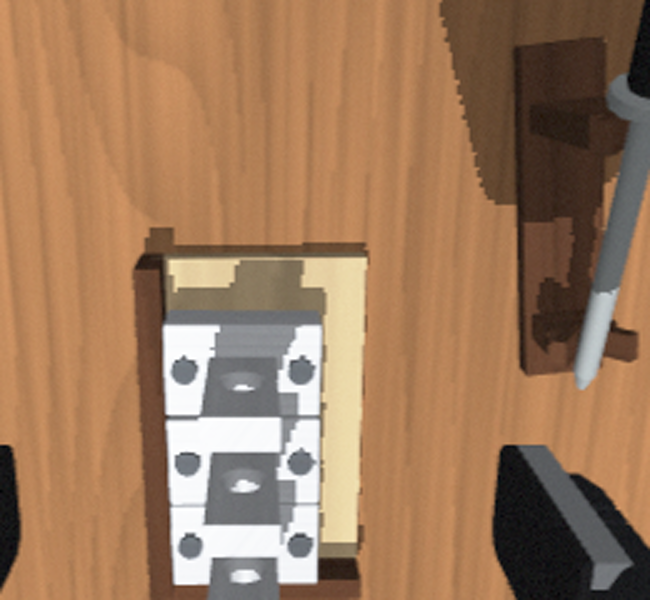

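The row looks neat: joints at crop rows 416 and 505, holes at columns 184–190 and 300, and the fence close on the left. I'll measure the hole centres to check pitch and gaps.

```bash
python3 - <<'E'
from h import *
np.set_printoptions(precision=1,suppress=True)
d=load("w7");g=cv2.resize(d["img"],None,fx=4,fy=4,interpolation=cv2.INTER_CUBIC).mean(2);k=240/600
out=[]
for cx,cy in [(184,371),(300,371),(187,463),(300,462),(190,545),(300,545)]:
    u=np.array([180+cx*.4,90+cy*.4]);x,y=(u*4).astype(int);r=26;w=g[y-r:y+r,x-r:x+r]
    for t in (130,110,150,170):
        n,l,s,c=cv2.connectedComponentsWithStats((w<t).astype(np.uint8));i=l[r,r]
        if i and s[i,0]>0 and s[i,0]+s[i,2]<2*r and s[i,1]>0 and s[i,1]+s[i,3]<2*r: break
    out.append((c[i]+[x-r,y-r]+.5)/4-.5);print(t,s[i,4]//16,out[-1])
P=plane(d,out,32);print(P[:,:2]);print("centres",(P[::2]+P[1::2])[:,:2]/2,"ang",np.degrees(np.arctan2((P[::2]-P[1::2])[:,1],(P[::2]-P[1::2])[:,0])))
v=d["img"].mean(2)
for c in (255,290): print(c,[int(a) for a in v[212:224,c]],[int(a) for a in v[252:262,c]],[int(a) for a in v[286:298,c]],[int(a) for a in v[316:330,c]])
E
```

```text
130 71 [253.3 237.8]
130 73 [299.9 237.8]
130 64 [254.5 274.8]
130 63 [299.7 274.6]
130 59 [255.7 307.8]
130 65 [299.5 307.6]
[[620.7  76.3]
 [568.7  76.4]
 [620.4 122.2]
 [568.3 122. ]
 [620.1 166.1]
 [567.7 165.8]]
centres [[594.7  76.3]
 [594.3 122.1]
 [593.9 166. ]] ang [-0.1  0.3  0.4]
255 [112, 113, 111, 110, 112, 112, 113, 133, 230, 251, 252, 251] [249, 250, 251, 249, 134, 124, 221, 252, 252, 251] [250, 250, 249, 249, 250, 224, 199, 252, 252, 250, 250, 250] [247, 247, 248, 248, 247, 247, 248, 241, 82, 86, 84, 80, 79, 83]
290 [111, 112, 112, 111, 109, 109, 112, 119, 143, 142, 147, 143] [111, 109, 112, 109, 132, 250, 250, 250, 250, 250] [113, 111, 110, 110, 111, 111, 111, 111, 112, 111, 113, 113] [145, 146, 150, 128, 125, 128, 127, 109, 112, 111, 111, 112, 112, 112]
```

Pitch 0–1 is 43.9 (touching), but pitch 1–2 is 45.8. My back-off left a gap of about 1.8 mm, so I'll regrip bracket 2 and push it home without backing off.

```bash
python3 - <<'E'
from h import *
Q=orient(180.45)
plan([((595.5,77.5,150),Q,3),((595.5,77.5,68),Q,4)],da=1)
E
```

```text
7 [[[-2.0,-0.2,2.6],[0.0,0.0,-0.1]],[[-2.1,-0.3,2.6],[0.1,0.0,-0.2]],[[-2.0,-0.2,2.7],[0.0,0.0,-0.1]],[[0.0,0.0,2.0],[0.0,0.0,0.0]],[[0.0,0.0,2.1],[0.0,0.0,0.0]],[[0.0,0.0,2.0],[0.0,0.0,0.0]],[[0.0,0.0,2.1],[0.0,0.0,0.0]]] 
end [595.3  77.2  67.5] max 3.366006535941367 0.223606797749979
```

>>> {"fn": "drive_tool", "kwargs": {
  "deltas": [
    [[-2.0,-0.2,2.6],[0,0,-0.1]],
    [[-2.1,-0.3,2.6],[0,0,-0.2]],
    [[-2.0,-0.2,2.7],[0,0,-0.1]],
    [[0,0,2.0],[0,0,0]],
    [[0,0,2.1],[0,0,0]],
    [[0,0,2.0],[0,0,0]],
    [[0,0,2.1],[0,0,0]],
    [[0,0,0],[0,0,0]]
  ]
}}

```text
clock: 26.55
position: [593.3, 76.5, 64.9]
ee_rot: [0.71, -0.704, -0.002, 0.004]
contact_force: [0.3, 0.3, -0.5]
gripper_width: 85.1
grasp_force: 0.0
```

>>> {"fn": "drive_tool", "kwargs": {
  "deltas": [
    [[0,0,0],[0,0,0]],
    [[0,0,0],[0,0,0]],
    [[0,0,0],[0,0,0]],
    [[0,0,0],[0,0,0]],
    [[0,0,0],[0,0,0]]
  ],
  "claw": 2.0
}}

```text
clock: 27.05
position: [595.5, 76.7, 69.9]
ee_rot: [0.71, -0.705, -0.0, 0.0]
contact_force: [-3.6, -0.1, 6.4]
gripper_width: 28.6
grasp_force: 59.4
```

>>> {"fn": "drive_tool", "kwargs": {
  "deltas": [
    [[-0.3,-0.1,-0.1],[0,0,0]],
    [[-0.3,-0.1,-0.1],[0,0,0]],
    [[0,0,0],[0,0,0]],
    [[0,0,0],[0,0,0]]
  ]
}}

```text
clock: 27.45
position: [595.7, 80.1, 70.5]
ee_rot: [0.71, -0.705, -0.0, 0.004]
contact_force: [-3.6, -6.3, 4.1]
gripper_width: 28.5
grasp_force: 59.9
```

>>> {"fn": "drive_tool", "kwargs": {
  "deltas": [
    [[-0.3,-0.1,0],[0,0,0]],
    [[0,0,-0.1],[0,0,0]],
    [[0,0,0],[0,0,0]],
    [[0,0,0],[0,0,0]]
  ]
}}

```text
clock: 27.85
position: [595.7, 81.4, 70.9]
ee_rot: [0.709, -0.705, -0.001, 0.006]
contact_force: [-3.4, -10.8, 3.1]
gripper_width: 28.6
grasp_force: 59.7
```

>>> {"fn": "drive_tool", "kwargs": {
  "deltas": [
    [[0,0,0],[0,0,0]],
    [[0,0,0],[0,0,0]],
    [[0,0,0],[0,0,0]],
    [[0,0,0],[0,0,0]]
  ],
  "claw": 7.0
}}

```text
clock: 28.25
position: [599.4, 86.4, 72.0]
ee_rot: [0.71, -0.704, 0.0, -0.001]
contact_force: [-0.3, -0.7, -0.2]
gripper_width: 69.8
grasp_force: 0.0
```

```bash
python3 - <<'E'
from h import *
st()
p,q=plan([((597,80,160),None,2),((590,16,230),orient(180),3)],da=1)
E
```

```text
t 28.25 p [599.4  86.4  72. ] yhead -179.56 z [ 0.001  0.001 -1.   ] j [ 0.41  0.5  -0.24 -0.   -0.83 -0.4 ] F [-0.3 -0.7 -0.2] w 69.8 g 0.0
5 [[[0.3,0.1,-4.4],[0.0,0.0,0.0]],[[0.3,0.1,-4.4],[0.0,0.0,0.0]],[[2.1,0.3,-2.3],[0.0,0.0,0.1]],[[2.2,0.2,-2.4],[0.0,0.0,0.2]],[[2.1,0.3,-2.3],[-0.1,0.0,0.1]]] 
end [589.5  16.3 230. ] max 4.411349000022556 0.2
```

>>> {"fn": "drive_tool", "kwargs": {
  "deltas": [
    [[0,0.1,-4.4],[0,0,0]],
    [[0,0.1,-4.4],[0,0,0]],
    [[2.1,0.3,-2.3],[0,0,0.1]],
    [[2.2,0.2,-2.4],[0,0,0.2]],
    [[2.1,0.3,-2.3],[0,0,0.1]],
    [[0,0,0],[0,0,0]],
    [[0,0,0],[0,0,0]],
    [[0,0,0],[0,0,0]]
  ],
  "claw": 8.5
}}

```text
clock: 29.05
position: [588.6, 22.3, 228.6]
ee_rot: [0.707, -0.707, -0.001, 0.001]
contact_force: [-0.0, 1.6, -0.4]
gripper_width: 84.9
grasp_force: 0.0
```

```bash
cat >> h.py <<'E'
def rowcheck(d,x=594.5,ys=(77,122,166)):
    g=cv2.resize(d["img"],None,fx=4,fy=4,interpolation=cv2.INTER_CUBIC).mean(2);out=[]
    for Y in ys:
        for X in (x+26,x-26):
            px,py=(proj(d,[X,Y,32])[0]*4).astype(int);r=34;w=g[py-r:py+r,px-r:px+r];best=None
            for t in (130,110,150,170):
                n,l,s,c=cv2.connectedComponentsWithStats((w<t).astype(np.uint8))
                for i in range(1,n):
                    if 500<s[i,4]<2000 and s[i,0]>0 and s[i,0]+s[i,2]<2*r and s[i,1]>0 and s[i,1]+s[i,3]<2*r: best=(c[i]+[px-r,py-r]+.5)/4-.5
                if best is not None: break
            out.append(best if best is not None else [np.nan]*2)
    P=plane(d,out,32);v=P[::2]-P[1::2];c=(P[::2]+P[1::2])[:,:2]/2
    print("centres",c.round(1).tolist(),"pitch",np.linalg.norm(np.diff(c,axis=0),axis=1).round(2),"ang",np.degrees(np.arctan2(v[:,1],v[:,0])).round(2))
E
python3 - <<'E'
from h import *
st();d=cam("wrist","w8");rowcheck(load("w7"));rowcheck(d)
v=d["img"].mean(2)
for c in (255,): print([int(a) for a in v[212:224,c]],[int(a) for a in v[252:262,c]],[int(a) for a in v[286:298,c]])
E
```

```text
t 29.05 p [588.6  22.3 228.6] yhead -179.97 z [-0.002  0.    -1.   ] j [ 0.31  0.33 -0.09 -0.   -1.16 -0.31] F [-0.   1.6 -0.4] w 84.9 g 0.0
centres [[594.7, 76.3], [594.3, 122.1], [593.9, 166.0]] pitch [45.76 43.88] ang [-0.07  0.25  0.37]
centres [[594.6, 77.2], [594.3, 122.3], [593.8, 166.0]] pitch [45.01 43.8 ] ang [0.01 0.52 0.48]
[112, 112, 117, 199, 251, 251, 251, 250, 250, 251, 250, 249] [117, 217, 252, 252, 251, 251, 251, 251, 251, 250] [249, 176, 244, 252, 251, 251, 250, 251, 250, 249, 251, 251]
```

Bracket 2 still shows about a 1 mm gap at a slight yaw. I'll push its foot squarely with the shut fingers, tilted so the gripper body clears the lug.

```bash
python3 - <<'E'
from h import *
Q=orient(180.45,-20)
p,q=plan([((594.5,15,70),Q,6),((594.5,22,19),Q,4),((594.5,42,19),Q,2)],da=1)
plan([((594.5,50,19),Q,3)],dp=1,da=1,p0=p,R0=q)
E
```

```text
12 [[[0.1,-0.1,2.6],[0.0,-3.3,-0.1]],[[0.3,-0.1,2.7],[0.0,-3.4,0.0]],[[0.4,-0.1,2.6],[0.0,-3.3,-0.1]],[[0.6,-0.1,2.6],[0.0,-3.3,-0.1]],[[0.7,-0.1,2.5],[0.0,-3.4,-0.1]],[[0.9,-0.1,2.5],[0.1,-3.3,0.0]],[[0.3,0.0,1.3],[0.0,0.0,0.0]],[[0.2,0.0,1.2],[0.0,0.0,0.0]],[[0.3,0.0,1.3],[0.0,0.0,0.0]],[[0.3,0.0,1.2],[0.0,0.0,0.0]],[[-0.9,0.0,0.4],[0.0,0.0,0.0]],[[-1.0,0.0,0.3],[0.0,0.0,0.0]]] 
end [594.2  42.1  19. ] max 2.7184554438136375 3.4014702703389896
3 [[[-0.2,0.0,0.1],[0.0,0.0,0.0]],[[-0.3,0.0,0.1],[0.0,0.0,0.0]],[[-0.2,0.0,0.1],[0.0,0.0,0.0]]] 
end [594.1  49.7  18.6] max 0.31622776601683794 0.0
```

>>> {"fn": "drive_tool", "kwargs": {
  "deltas": [
    [[0.1,-0.1,2.6],[0,-3.3,-0.1]],
    [[0.3,-0.1,2.7],[0,-3.4,0]],
    [[0.4,-0.1,2.6],[0,-3.3,-0.1]],
    [[0.6,-0.1,2.6],[0,-3.3,-0.1]],
    [[0.7,-0.1,2.5],[0,-3.4,-0.1]],
    [[0.9,-0.1,2.5],[0,-3.3,0]],
    [[0.3,0,1.3],[0,0,0]],
    [[0.2,0,1.2],[0,0,0]],
    [[0.3,0,1.2],[0,0,0]],
    [[0.3,0,1.1],[0,0,0]],
    [[0,0,0],[0,0,0]],
    [[0,0,0],[0,0,0]]
  ],
  "claw": 0
}}

```text
clock: 30.3
position: [595.4, 21.0, 22.7]
ee_rot: [0.699, -0.693, -0.123, -0.123]
contact_force: [0.8, 0.3, -0.6]
gripper_width: -0.2
grasp_force: 0.0
```

>>> {"fn": "drive_tool", "kwargs": {
  "deltas": [
    [[-0.9,0,0.4],[0,0,0]],
    [[-0.9,0,0.3],[0,0,0]],
    [[-0.3,0,0.1],[0,0,0]],
    [[-0.3,0,0.1],[0,0,0]],
    [[0,0,0],[0,0,0]],
    [[0,0,0],[0,0,0]]
  ]
}}

```text
clock: 30.9
position: [595.0, 46.2, 22.3]
ee_rot: [0.699, -0.694, -0.123, -0.123]
contact_force: [0.3, -0.0, 0.9]
gripper_width: -0.0
grasp_force: 0.0
```

>>> {"fn": "drive_tool", "kwargs": {
  "deltas": [
    [[-0.3,0,0.1],[0,0,0]],
    [[-0.3,0,0.1],[0,0,0]],
    [[0,0,0],[0,0,0]]
  ]
}}

```text
clock: 31.2
position: [595.3, 48.3, 22.2]
ee_rot: [0.699, -0.694, -0.12, -0.121]
contact_force: [-0.2, -13.3, 1.0]
gripper_width: -0.0
grasp_force: 6.4
```

>>> {"fn": "drive_tool", "kwargs": {
  "deltas": [
    [[-0.3,0,0.1],[0,0,0]],
    [[-0.2,0,0.1],[0,0,0]],
    [[0,0,0],[0,0,0]]
  ]
}}

```text
clock: 31.5
position: [595.4, 48.7, 22.2]
ee_rot: [0.7, -0.694, -0.118, -0.119]
contact_force: [-1.7, -27.2, 3.9]
gripper_width: 0.1
grasp_force: 13.8
```

The row is tight at 27 N. I'll retract and hover over the rod handle, perpendicular to the rod.

```bash
python3 - <<'E'
from h import *
s=st()
Qp=R.from_quat(s["ee_rot"])
Q=orient(186.5,25);g=np.array([461,-69,109.]);z=Q.as_matrix()[:,2];h=g+z*(19-90);print(z,h)
p,q=plan([((594.5,10,23),orient(180.45,-20),2),((590,-10,150),orient(181,-10),4),(h,Q,8)],da=1,p0=(595,53,21),R0=orient(180.45,-20))
E
```

```text
t 31.5 p [595.4  48.7  22.2] yhead -179.54 z [-0.     0.331 -0.944] j [ 0.16  0.58 -0.14 -0.45 -0.85  0.15] F [ -1.7 -27.2   3.9] w 0.1 g 13.8
[ 0.04784175 -0.41990161 -0.90630779] [457.60323607 -39.18698565 173.34785288]
14 [[[2.0,0.0,-0.8],[0.0,0.0,0.0]],[[2.0,0.1,-0.9],[0.0,0.0,0.0]],[[-0.6,0.1,-3.1],[0.0,2.5,-0.1]],[[-0.5,0.1,-3.2],[-0.1,2.5,-0.2]],[[-0.4,0.1,-3.2],[0.0,2.5,-0.1]],[[-0.2,0.2,-3.2],[0.0,2.5,-0.1]],[[0.3,1.7,-0.3],[0.1,4.4,-0.7]],[[0.3,1.6,-0.4],[0.1,4.3,-0.7]],[[0.3,1.7,-0.3],[0.1,4.4,-0.7]],[[0.3,1.6,-0.3],[0.0,4.4,-0.7]],[[0.3,1.7,-0.2],[0.1,4.4,-0.7]],[[0.3,1.7,-0.3],[0.1,4.3,-0.7]],[[0.3,1.6,-0.2],[0.1,4.4,-0.7]],[[0.3,1.7,-0.2],[0.1,4.4,-0.7]]] 
end [457.9 -39.7 173.3] max 3.24037034920393 4.456455991031439
```

>>> {"fn": "drive_tool", "kwargs": {
  "deltas": [
    [[2.0,0,-0.8],[0,0,0]],
    [[2.0,0.1,-0.9],[0,0,0]],
    [[-0.6,0.1,-3.1],[0,2.5,-0.1]],
    [[-0.5,0.1,-3.2],[0,2.5,-0.2]],
    [[-0.4,0.1,-3.2],[0,2.5,-0.1]],
    [[-0.2,0.2,-3.2],[0,2.5,-0.1]],
    [[0.3,1.7,-0.3],[0.1,4.4,-0.7]],
    [[0.3,1.6,-0.4],[0.1,4.3,-0.7]],
    [[0.3,1.7,-0.3],[0.1,4.4,-0.7]],
    [[0.3,1.6,-0.3],[0,4.4,-0.7]],
    [[0.3,1.7,-0.2],[0.1,4.4,-0.7]],
    [[0.3,1.7,-0.3],[0.1,4.3,-0.7]]
  ]
}}

```text
clock: 32.7
position: [489.2, -27.2, 168.8]
ee_rot: [0.73, -0.669, 0.108, 0.093]
contact_force: [-0.6, 0.3, 0.9]
gripper_width: 0.2
grasp_force: 0.0
```

>>> {"fn": "drive_tool", "kwargs": {
  "deltas": [
    [[0.3,1.6,-0.2],[0.1,4.4,-0.7]],
    [[0.3,1.7,-0.2],[0.1,4.4,-0.7]],
    [[0,0,0],[0,0,0]],
    [[0,0,0],[0,0,0]],
    [[0,0,0],[0,0,0]]
  ],
  "claw": 8.5
}}

```text
clock: 33.2
position: [458.4, -34.3, 174.4]
ee_rot: [0.728, -0.651, 0.162, 0.142]
contact_force: [0.2, -0.4, -0.3]
gripper_width: 72.1
grasp_force: 0.0
```

```bash
python3 - <<'E'
from h import *
np.set_printoptions(precision=1,suppress=True)
s=st();d=cam("wrist","w9");print(R.from_quat(s["ee_rot"]).as_matrix())
u=np.array([-.103,.900,-.423]);f=np.array([458.3,-43.5,97.4])
print(proj(d,[f,f-28*u,f-50*u,f+140*u]))
E
```

```text
t 33.2 p [458.4 -34.3 174.4] yhead -173.6 z [ 0.1 -0.4 -0.9] j [ 0.5  0.2 -0.7  0.5 -0.9 -0.8] F [ 0.2 -0.4 -0.3] w 72.1 g 0.0
[[ 0.1 -1.   0.1]
 [-0.9 -0.1 -0.4]
 [ 0.4 -0.  -0.9]]
[[284.2 255.6]
 [284.1 218.9]
 [284.1 188.1]
 [284.6 406.8]]
```

View pics/w9.png

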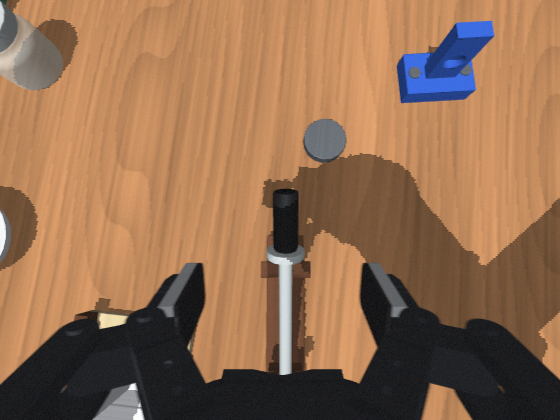

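The rod is aligned with the tool: axis at col ~285.5, collar at (286,255) and handle end at (286,192). The prediction matches within 1 to 3 mm, so I'll go down and grip.

```bash
python3 - <<'E'
from h import *
np.set_printoptions(precision=1,suppress=True)
d=load("w9");u=np.array([-.103,.900,-.423]);f=np.array([458.3,-43.5,97.4]);n=np.array([-.048,.42,.906])
print(proj(d,[f+14*n,f-6*u+14*n,f-6*u-14*n,f-50*u+9*n,f-50*u-9*n]))
v=d["img"].mean(2);print([int(a) for a in v[183:212,286]],[int(a) for a in v[240:272,286]]);print([int(a) for a in v[225,266:306]],[int(a) for a in v[300,274:298]])
g=f+2*u-28*u+[-1,0,0];s=arm.read_state();Q=R.from_quat(s["ee_rot"]);z=Q.as_matrix()[:,2]
print(g,plan([(g+19*z,Q,5)],da=1)[0])
E
```

```text
[[284.3 264.4]
 [284.3 256.3]
 [284.2 240.5]
 [284.1 191.2]
 [284.  185.2]]
[79, 80, 80, 80, 76, 61, 15, 13, 25, 24, 19, 35, 56, 54, 60, 54, 58, 57, 56, 58, 56, 56, 53, 20, 27, 23, 25, 26, 23] [26, 23, 24, 27, 25, 21, 21, 25, 22, 24, 30, 25, 23, 43, 96, 96, 99, 140, 199, 202, 224, 224, 223, 223, 221, 216, 215, 215, 216, 216, 216, 214]
[135, 128, 122, 122, 126, 131, 116, 58, 15, 20, 20, 16, 14, 21, 20, 24, 26, 22, 29, 21, 26, 24, 18, 26, 16, 24, 24, 17, 19, 21, 19, 22, 54, 74, 74, 78, 79, 76, 78, 75] [84, 84, 84, 84, 93, 138, 188, 207, 214, 219, 220, 218, 214, 211, 197, 186, 165, 126, 64, 52, 52, 50, 55, 52]
5 [[[0.0,0.0,1.8],[0.0,0.0,0.0]],[[0.1,0.1,1.9],[0.0,0.0,0.0]],[[0.0,0.0,1.8],[0.0,0.0,0.0]],[[0.0,0.1,1.9],[0.0,0.0,0.0]],[[0.1,0.0,1.8],[0.0,0.0,0.0]]] 
end [461.3 -75.1  91.8] max 1.905255888325765 0.0
[460.  -66.9 108.4] [461.3 -75.1  91.8]
```

```bash
python3 - <<'E'
from h import *
np.set_printoptions(precision=1,suppress=True)
ds={k:load(k) for k in("w1","w2","w7","w9")}
f=np.array([458.3,-43.5,97.4])
print("depth collar w9",(f-ds["w9"]["eye"])@ds["w9"]["Rm"][:,2])
# collar pixel widths/centres: print rows across collar in each view
def sh(k,r,a,b): print(k,r,a,ds[k]["img"][r,a:b].mean(1).astype(int).tolist())
sh("w9",258,260,312);sh("w9",262,260,312)
sh("w2",33,398,444);sh("w2",36,398,444);sh("w2",100,400,425)
sh("w7",127,420,465);sh("w7",131,420,465);sh("w7",160,424,446)
sh("w7",245,405,422);sh("w2",174,390,408)
d=ds["w7"];cv2.imwrite("pics/tip7.png",d["img"][:,:,::-1])
def ls(obs):
    A=np.zeros((3,3));b=np.zeros(3)
    for k,u in obs:
        v=ray(ds[k],u)[0];P=np.eye(3)-np.outer(v,v);A+=P;b+=P@ds[k]["eye"]
    X=np.linalg.solve(A,b);print(X,[(k,(proj(ds[k],X)[0]-u).round(1).tolist()) for k,u in obs])
ls([("w1",(583/1.4,132/1.4)),("w2",(558/1.4,246/1.4)),("w7",(180+585*.4,90+386*.4))])
ls([("w1",(455/1.4,146/1.4)),("w2",(587/1.4,50/1.4)),("w9",(286,255))])
E
```

```text
depth collar w9 236.61205944464817
w9 258 260 [138, 142, 138, 133, 126, 124, 113, 126, 172, 180, 189, 197, 206, 212, 215, 217, 215, 220, 222, 225, 228, 229, 231, 230, 226, 223, 199, 126, 127, 125, 127, 127, 128, 121, 121, 121, 123, 119, 115, 117, 111, 110, 102, 95, 89, 109, 137, 136, 140, 136, 136, 131]
w9 262 260 [127, 91, 83, 84, 83, 84, 82, 65, 57, 55, 64, 92, 158, 204, 213, 218, 220, 222, 223, 221, 221, 220, 220, 223, 226, 224, 223, 224, 222, 217, 212, 208, 183, 123, 119, 119, 114, 110, 110, 94, 67, 44, 42, 49, 48, 46, 50, 50, 48, 57, 99, 133]
w2 33 398 [50, 47, 45, 54, 74, 92, 95, 102, 101, 99, 103, 103, 105, 103, 106, 106, 102, 96, 78, 80, 73, 71, 81, 80, 86, 99, 100, 100, 100, 101, 102, 103, 105, 103, 103, 103, 107, 104, 102, 91, 77, 79, 79, 82, 80, 78]
w2 36 398 [50, 47, 49, 68, 76, 77, 80, 81, 83, 87, 91, 92, 95, 97, 98, 103, 104, 107, 104, 103, 107, 106, 108, 110, 108, 110, 105, 105, 106, 106, 106, 106, 107, 103, 100, 101, 97, 99, 87, 81, 79, 79, 81, 79, 79, 77]
w2 100 400 [45, 45, 49, 65, 82, 91, 95, 96, 96, 100, 97, 102, 100, 102, 90, 70, 69, 69, 72, 72, 74, 79, 81, 77, 7
[... 221 characters left out ...]
20 [37, 35, 46, 67, 81, 83, 84, 85, 87, 94, 100, 105, 108, 109, 110, 106, 110, 109, 109, 104, 105, 106, 109, 107, 104, 103, 102, 105, 105, 105, 107, 106, 107, 110, 106, 108, 110, 107, 106, 125, 142, 140, 143, 143, 144]
w7 160 424 [77, 78, 85, 89, 83, 91, 95, 99, 100, 103, 104, 103, 105, 104, 109, 125, 140, 135, 133, 139, 140, 144]
w7 245 405 [128, 133, 137, 137, 134, 135, 150, 174, 172, 140, 142, 144, 139, 131, 133, 133, 131]
w2 174 390 [122, 123, 124, 127, 129, 140, 165, 177, 168, 146, 131, 135, 138, 141, 142, 134, 129, 125]
[443.3  82.6  38.8] [('w1', [-0.5, -0.3]), ('w2', [-0.4, -0.4]), ('w7', [0.1, 1.0])]
[457.7 -43.7  96.3] [('w1', [-0.7, -0.1]), ('w2', [0.6, 0.6]), ('w9', [-1.0, 0.4])]
```

>>> {"fn": "drive_tool", "kwargs": {
  "deltas": [
    [[0,0,1.8],[0,0,0]],
    [[0.1,0.1,1.9],[0,0,0]],
    [[0,0,1.8],[0,0,0]],
    [[0,0,1.9],[0,0,0]],
    [[0.1,0,1.8],[0,0,0]],
    [[0,0,0.1],[0,0,0]],
    [[0,0,0],[0,0,0]],
    [[0,0,0],[0,0,0]]
  ]
}}

```text
clock: 34.05
position: [462.3, -75.3, 91.4]
ee_rot: [0.728, -0.651, 0.163, 0.143]
contact_force: [0.2, 0.4, 0.5]
gripper_width: 85.1
grasp_force: 0.0
```

>>> {"fn": "drive_tool", "kwargs": {
  "deltas": [
    [[0,0,0],[0,0,0]],
    [[0,0,0],[0,0,0]],
    [[0,0,0],[0,0,0]],
    [[0,0,0],[0,0,0]],
    [[0,0,0],[0,0,0]],
    [[0,0,0],[0,0,0]],
    [[0,0,0],[0,0,0]]
  ],
  "claw": 1.0
}}

```text
clock: 34.75
position: [461.3, -75.6, 90.7]
ee_rot: [0.728, -0.651, 0.163, 0.143]
contact_force: [-1.6, 0.2, 1.3]
gripper_width: 15.9
grasp_force: 58.4
```

```bash
python3 - <<'E'
from h import *
s=st();p=np.array(s["position"]);q=R.from_quat(s["ee_rot"])
O=orient(180.45)
# rod in tool: collar face 28 along -tool x from grip. start: tip 25 before bracket2 lug face y=70.6-... 
P1=p+[0,0,70]
plan([(P1,None,2),((560,-170,150),O,7),((595.3,-160,60),O,4)],da=1)
E
```

```text
t 34.75 p [461.3 -75.6  90.7] yhead -173.55 z [ 0.05  -0.42  -0.906] j [ 0.38  0.29 -0.85  0.71 -0.68 -0.89] F [-1.6  0.2  1.3] w 15.9 g 58.4
13 [[[1.5,0.0,-3.2],[0.0,0.0,0.0]],[[1.5,0.0,-3.1],[0.0,0.0,0.0]],[[1.3,-1.3,0.8],[-0.2,-3.6,0.8]],[[1.3,-1.2,0.7],[-0.2,-3.5,0.9]],[[1.3,-1.3,0.6],[-0.2,-3.6,0.8]],[[1.4,-1.3,0.5],[-0.2,-3.6,0.9]],[[1.3,-1.4,0.4],[-0.3,-3.6,0.8]],[[1.4,-1.3,0.3],[-0.2,-3.5,0.8]],[[1.4,-1.4,0.2],[-0.2,-3.6,0.9]],[[-0.3,-0.9,2.3],[0.0,0.0,0.0]],[[-0.2,-0.9,2.2],[0.0,0.0,0.0]],[[-0.3,-0.9,2.3],[0.0,0.0,0.0]],[[-0.2,-0.9,2.2],[0.0,0.0,0.0]]] 
end [ 595.8 -160.2   60.5] max 3.534119409414459 3.7161808352124095
```

```bash
python3 - <<'E'
from h import *
s=arm.read_state();p=np.array(s["position"])
O=orient(180.45)
plan([(p+[0,0,70],None,2),((580,-122,120),O,6),((596.9,-122,41),O,4)],da=1)
E
```

```text
12 [[[1.5,0.0,-3.2],[0.0,0.0,0.0]],[[1.5,0.0,-3.1],[0.0,0.0,0.0]],[[0.6,-1.9,1.0],[-0.2,-4.2,1.0]],[[0.6,-1.9,1.0],[-0.3,-4.1,1.0]],[[0.7,-1.9,0.9],[-0.2,-4.2,0.9]],[[0.7,-1.9,0.9],[-0.3,-4.2,1.0]],[[0.8,-2.0,0.8],[-0.2,-4.1,1.0]],[[0.7,-1.9,0.7],[-0.3,-4.2,1.0]],[[0.0,-0.4,2.0],[0.0,0.0,0.0]],[[0.0,-0.5,2.0],[0.0,0.0,0.0]],[[0.0,-0.4,1.9],[0.0,0.0,0.0]],[[0.1,-0.4,2.0],[0.0,0.0,0.0]]] 
end [ 596.9 -122.4   41.3] max 3.534119409414459 4.327817001676481
```

>>> {"fn": "drive_tool", "kwargs": {
  "deltas": [
    [[1.5,0,-3.2],[0,0,0]],
    [[1.5,0,-3.1],[0,0,0]],
    [[0.6,-1.9,1.0],[-0.2,-4.2,1]],
    [[0.6,-1.9,1.0],[-0.3,-4.1,1]],
    [[0.7,-1.9,0.9],[-0.2,-4.2,0.9]],
    [[0.7,-1.9,0.9],[-0.3,-4.2,1]],
    [[0.8,-2.0,0.8],[-0.2,-4.1,1]],
    [[0.7,-1.9,0.7],[-0.3,-4.2,1]],
    [[0,-0.4,2.0],[0,0,0]],
    [[0,-0.5,2.0],[0,0,0]],
    [[0,-0.4,1.9],[0,0,0]],
    [[0.1,-0.4,2.0],[0,0,0]]
  ]
}}

```text
clock: 35.95
position: [596.4, -122.7, 39.8]
ee_rot: [0.709, -0.705, -0.001, 0.001]
contact_force: [-0.2, -0.2, -0.8]
gripper_width: 15.5
grasp_force: 58.8
```

>>> {"fn": "drive_tool", "kwargs": {
  "deltas": [
    [[0,0,0],[0,0,0]],
    [[0,0,0],[0,0,0]],
    [[0,0,0],[0,0,0]]
  ]
}}

```text
clock: 36.25
position: [597.3, -122.5, 42.3]
ee_rot: [0.71, -0.704, 0.0, -0.0]
contact_force: [0.0, -0.4, -0.4]
gripper_width: 15.7
grasp_force: 58.8
```

```bash
python3 - <<'E'
from h import *
np.set_printoptions(precision=1,suppress=True)
s=st();print(s["ee_rot"])
a=cam("side","s10");b=cam("scene","c10")
A=cv2.resize(a["img"][160:260,230:360],(520,400),interpolation=cv2.INTER_CUBIC);B=cv2.resize(b["img"][170:320,190:330],(374,400),interpolation=cv2.INTER_CUBIC)
c=np.hstack([A,B]);print(c.shape);cv2.imwrite("pics/m10.png",cv2.resize(c,(800,int(400*800/c.shape[1])))[:,:,::-1])
g=np.array(s["position"])+[0,0,19]
pts=np.array([g+[0,168,0],g+[0,28,0],[595.3,71,60],[595.3,71,95],[594,160,60]])
for d,o,k in((a,(230,160),4),(b,(190,170),400/150)): print("full",proj(d,pts),"crop",(proj(d,pts)-o)*k*800/c.shape[1]+([0,0] if d is a else [520*800/c.shape[1],0]))
E
```

```text
t 36.25 p [ 597.3 -122.5   42.3] yhead -179.57 z [ 0. -0. -1.] j [ 0.1  0.6 -0.2  0.  -0.8 -0.1] F [ 0.  -0.4 -0.4] w 15.7 g 58.8
[ 0.7 -0.7  0.  -0. ]
(400, 894, 3)
full [[258.2 234.8]
 [289.5 213.1]
 [252.5 239.9]
 [252.3 227.5]
 [229.1 256.8]] crop [[100.8 267.9]
 [213.  190.1]
 [ 80.5 286.2]
 [ 80.  241.7]
 [ -3.3 346.4]]
full [[279.  253.9]
 [244.5 216.3]
 [286.6 261.3]
 [286.7 252.8]
 [312.9 289. ]] crop [[677.7 200.3]
 [595.3 110.5]
 [695.9 217.9]
 [696.  197.7]
 [758.5 284.1]]
```

View pics/m10.png

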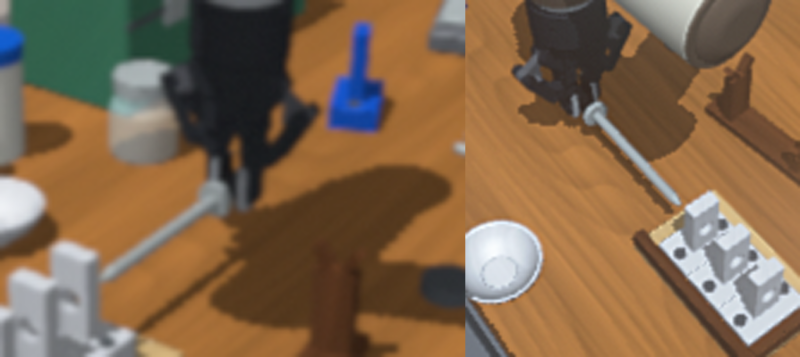

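The final picture shows the rod level and pointing at the row, in the side view from (214,197) to (103,277) and in the scene view from (596,113) to (680,205). It sits a few mm lower than assumed, so I'll measure it numerically with the eyes as a reference.

```bash
python3 - <<'E'
from h import *
np.set_printoptions(precision=1,suppress=True)
a=load("s10");b=load("c10")
def band(d,pts,axis):
    sat=cv2.cvtColor(d["img"],cv2.COLOR_RGB2HSV)[:,:,1].astype(float);out=[]
    for x,y in pts:
        y=int(round(y));col=sat[y-12:y+13,x] if axis==0 else sat[y,x-12:x+13]
        w=np.clip(110-col,0,None);w[:6]=0;w[-5:]=0
        out.append((x,(w*np.arange(y-12,y+13)).sum()/w.sum()));
    return np.array(out)
# predicted line with z offset unknown: sample columns
S=band(a,[(x,215.5+(x-289.5)*(-21.7/31.3)) for x in range(263,284,2)],0)
C=band(b,[(x,217.5+(x-244.5)*(37.6/34.5)) for x in range(249,275,2)],0)
ls=np.polyfit(*S.T,1);lc=np.polyfit(*C.T,1)
print("side resid",np.std(S[:,1]-np.polyval(ls,S[:,0])),"scene",np.std(C[:,1]-np.polyval(lc,C[:,0])))
def pl(d,l):
    r=ray(d,[[200,np.polyval(l,200)],[320,np.polyval(l,320)]]);n=np.cross(*r);n/=np.linalg.norm(n);return n,n@d["eye"]
n1,c1=pl(a,ls);n2,c2=pl(b,lc);dv=np.cross(n1,n2);dv/=np.linalg.norm(dv);dv*=np.sign(dv[1])
for y in(-94,-20,46): print("y",y,np.linalg.solve(np.array([n1,n2,[0,1,0]]),[c1,c2,y]))
print("dir",dv)
# per view: z at given x assumption
for d,l,nm in((a,ls,"side"),(b,lc,"scene")):
    n,c=pl(d,l)
    for x,y in((597.1,-80),(596.2,30)): print(nm,y,"z",(c-n[0]*x-n[1]*y)/n[2])
# bias: lug tops (bright) in both views
for d,nm in((a,"side"),(b,"scene")):
    v=d["img"].mean(2)
    for Y in(78.3,122.3,166.2):
        u=proj(d,[595.3-(Y-78)*.0079,Y,95])[0];x,y=u.round().astype(int);print(nm,u,[int(q) for q in v[y-9:y+7,x]],[int(q) for q in v[y+1,x-9:x+10]])
E
```

```text
side resid 0.060319529819707896 scene 0.1882226992699164
y -94 [596.8 -94.   55.4]
y -20 [596.9 -20.   54.5]
y 46 [597.1  46.   53.6]
dir [ 0.  1. -0.]
side -80 z 54.90890954370941
side 30 z 54.68839025815039
scene -80 z 56.039021678907076
scene 30 z 51.5983458480997
side [250.5 228.8] [106, 107, 108, 113, 116, 117, 118, 141, 186, 210, 214, 207, 190, 176, 172, 171] [100, 109, 130, 162, 184, 197, 207, 211, 213, 214, 213, 209, 202, 195, 183, 160, 134, 117, 113]
side [238.8 236.6] [55, 59, 72, 93, 110, 116, 118, 141, 185, 210, 215, 213, 200, 182, 174, 172] [116, 129, 157, 182, 198, 206, 210, 213, 215, 215, 213, 209, 203, 198, 195, 187, 175, 170, 171]
side [226.5 245. ] [105, 107, 109, 112, 113, 116, 118, 141, 186, 209, 215, 212, 200, 183, 173, 172] [115, 124, 149, 177, 196, 207, 213, 215, 215, 215, 213, 208, 202, 194, 186, 178, 175, 171, 170]
scene [288.8 255.1] [116, 120, 124, 123, 121, 150, 219, 226, 222, 220, 220, 222, 215, 166, 156, 157] [119, 128, 184, 229, 230, 228, 225, 222, 221, 220, 225, 222, 218, 197, 167, 158, 177, 181, 182]
scene [301.8 268.8] [182, 182, 180, 178, 185, 209, 220, 220, 220, 219, 220, 223, 216, 166, 155, 157] [181, 209, 201, 223, 227, 226, 224, 222, 221, 220, 226, 222, 207, 182, 163, 157, 173, 181, 182]
scene [315.6 283.3] [186, 183, 181, 176, 181, 212, 221, 221, 220, 219, 220, 220, 217, 195, 165, 157] [156, 134, 180, 221, 227, 227, 224, 220, 220, 220, 224, 224, 219, 195, 168, 159, 175, 182, 184]
```

The bias-corrected rod height is about 58, against an eye height of 60. I'll raise it 2 mm and thread slowly, watching the forces.

>>> {"fn": "drive_tool", "kwargs": {
  "deltas": [
    [[-0.8,0,-0.2],[0,0,0]],
    [[-0.8,0,0],[0,0,0]],
    [[-0.8,0,0],[0,0,0]],
    [[-0.8,0,0],[0,0,0]],
    [[-0.8,0,0],[0,0,0]],
    [[0,0,0],[0,0,0]],
    [[0,0,0],[0,0,0]]
  ]
}}

```text
clock: 37.05
position: [596.5, -82.2, 43.2]
ee_rot: [0.71, -0.704, -0.0, 0.0]
contact_force: [0.2, -0.3, -1.9]
gripper_width: 15.9
grasp_force: 58.8
```

>>> {"fn": "drive_tool", "kwargs": {
  "deltas": [
    [[-0.8,0,0],[0,0,0]],
    [[-0.8,0,0],[0,0,0]],
    [[-0.8,0,0],[0,0,0]],
    [[0,0,0],[0,0,0]],
    [[0,0,0],[0,0,0]]
  ]
}}

```text
clock: 37.55
position: [596.3, -58.2, 43.2]
ee_rot: [0.71, -0.704, -0.0, 0.0]
contact_force: [0.1, -0.5, -0.2]
gripper_width: 15.8
grasp_force: 58.8
```

>>> {"fn": "drive_tool", "kwargs": {
  "deltas": [
    [[-0.8,0,0],[0,0,0]],
    [[-0.8,0,0],[0,0,0]],
    [[-0.8,0,0],[0,0,0]],
    [[-0.8,0,0],[0,0,0]],
    [[0,0,0],[0,0,0]],
    [[0,0,0],[0,0,0]]
  ]
}}

```text
clock: 38.15
position: [596.1, -26.2, 43.2]
ee_rot: [0.71, -0.704, -0.0, 0.0]
contact_force: [0.1, 0.8, -1.9]
gripper_width: 15.9
grasp_force: 58.8
```

>>> {"fn": "drive_tool", "kwargs": {
  "deltas": [
    [[-0.8,0,0],[0,0,0]],
    [[-0.8,0,0],[0,0,0]],
    [[-0.8,0,0],[0,0,0]],
    [[-0.8,0,0],[0,0,0]],
    [[0,0,0],[0,0,0]],
    [[0,0,0],[0,0,0]]
  ]
}}

```text
clock: 38.75
position: [595.8, 5.8, 43.2]
ee_rot: [0.71, -0.704, -0.0, 0.0]
contact_force: [-0.6, -0.3, -1.4]
gripper_width: 16.0
grasp_force: 58.8
```

>>> {"fn": "drive_tool", "kwargs": {
  "deltas": [
    [[-0.8,0,0],[0,0,0]],
    [[-0.8,0,0],[0,0,0]],
    [[-0.8,0,0],[0,0,0]],
    [[-0.6,0,0],[0,0,0]],
    [[0,0,0],[0,0,0]],
    [[0,0,0],[0,0,0]]
  ]
}}

```text
clock: 39.35
position: [595.6, 35.7, 43.2]
ee_rot: [0.71, -0.704, -0.0, 0.0]
contact_force: [0.5, -0.3, -0.5]
gripper_width: 15.8
grasp_force: 58.8
```

>>> {"fn": "drive_tool", "kwargs": {
  "deltas": [
    [[-0.3,0,0],[0,0,0]],
    [[-0.3,0,0],[0,0,0]],
    [[0,0,0],[0,0,0]],
    [[0,0,0],[0,0,0]]
  ]
}}

```text
clock: 39.75
position: [595.6, 41.5, 43.2]
ee_rot: [0.71, -0.705, -0.0, 0.0]
contact_force: [0.1, 0.4, -1.7]
gripper_width: 16.3
grasp_force: 58.8
```

>>> {"fn": "drive_tool", "kwargs": {
  "deltas": [
    [[-0.2,0,0],[0,0,0]],
    [[-0.2,0,0],[0,0,0]],
    [[0,0,0],[0,0,0]],
    [[0,0,0],[0,0,0]]
  ]
}}

```text
clock: 40.15
position: [595.5, 42.5, 44.1]
ee_rot: [0.71, -0.705, 0.001, 0.002]
contact_force: [0.8, -11.5, 3.4]
gripper_width: 16.0
grasp_force: 59.2
```

>>> {"fn": "drive_tool", "kwargs": {
  "deltas": [
    [[-0.2,0,0],[0,0,0]],
    [[-0.2,0,0],[0,0,0]],
    [[0,0,0],[0,0,0]],
    [[0,0,0],[0,0,0]]
  ]
}}

```text
clock: 40.55
position: [595.5, 43.7, 45.5]
ee_rot: [0.71, -0.705, 0.002, 0.003]
contact_force: [-0.2, -20.7, 9.3]
gripper_width: 16.1
grasp_force: 59.8
```

>>> {"fn": "drive_tool", "kwargs": {
  "deltas": [
    [[0.5,0,0.2],[0,0,0]],
    [[0,0,0.2],[0,0,0]],
    [[0,0,0],[0,0,0]],
    [[0,0,0],[0,0,0]]
  ]
}}

```text
clock: 40.95
position: [596.0, 41.7, 41.3]
ee_rot: [0.71, -0.704, 0.001, 0.001]
contact_force: [-0.7, -9.1, 9.3]
gripper_width: 16.0
grasp_force: 59.8
```

```bash
python3 - <<'E'
from h import *
np.set_printoptions(precision=1,suppress=True)
s=st();a=cam("side","s11");b=cam("scene","c11");o=load("s10");q=load("c10")
# lug motion between before/after (phase correlation on lug area)
for d0,d1,n,(x0,y0,x1,y1) in((o,a,"side",(215,225,262,275)),(q,b,"scene",(262,245,335,320))):
    f=lambda d:np.float32(d["img"][y0:y1,x0:x1].mean(2));print(n,cv2.phaseCorrelate(f(d0),f(d1),cv2.createHanningWindow((x1-x0,y1-y0),cv2.CV_32F)))
E
```

```text
t 40.95 p [596.   41.7  41.3] yhead -179.58 z [-0. -0. -1.] j [ 0.3  0.5 -0.3  0.  -0.8 -0.3] F [-0.7 -9.1  9.3] w 16.0 g 59.8
side ((0.03828329002907793, -0.09821938019369725), 0.8675525802373886)
scene ((0.4088032291378525, 0.43724404118832894), 0.812214741007487)
```

>>> {"fn": "drive_tool", "kwargs": {
  "deltas": [
    [[0,0,-0.3],[0,0,0]],
    [[0,0,0],[0,0,0]],
    [[0,0,0],[0,0,0]]
  ]
}}

```text
clock: 41.35
position: [595.8, 42.9, 42.9]
ee_rot: [0.71, -0.705, 0.001, 0.001]
contact_force: [1.0, -7.7, 2.3]
gripper_width: 16.0
grasp_force: 59.0
```

>>> {"fn": "drive_tool", "kwargs": {
  "deltas": [
    [[0,0,0],[0,0,0]],
    [[0,0,0],[0,0,0]],
    [[0,0,0],[0,0,0]],
    [[0,0,0],[0,0,0]]
  ],
  "claw": 6.0
}}

```text
clock: 41.75
position: [595.6, 44.9, 42.1]
ee_rot: [0.71, -0.704, -0.0, 0.0]
contact_force: [-0.0, -0.7, -0.0]
gripper_width: 60.2
grasp_force: 0.0
```

```bash
python3 - <<'E'
from h import *
st()
plan([((596,47,160),None,4),((590,16,230),orient(180),3)],da=1)
E
```

```text
t 41.75 p [595.6  44.9  42.1] yhead -179.56 z [-0.001 -0.    -1.   ] j [ 0.35  0.53 -0.28 -0.   -0.75 -0.34] F [-0.  -0.7 -0. ] w 60.2 g 0.0
7 [[[-0.1,0.0,-2.9],[0.0,0.0,0.0]],[[0.0,0.0,-3.0],[0.0,0.0,0.0]],[[-0.1,0.0,-2.9],[0.0,0.0,0.0]],[[0.0,0.0,-3.0],[0.0,0.0,0.0]],[[1.0,0.2,-2.3],[0.0,0.0,0.1]],[[1.1,0.2,-2.4],[0.0,0.0,0.2]],[[1.0,0.2,-2.3],[0.0,0.0,0.1]]] 
end [589.9  15.9 230.1] max 3.0 0.2
```

Lift straight up, then check the row and the collar from the same viewpoint as before.

>>> {"fn": "drive_tool", "kwargs": {
  "deltas": [
    [[0,0,-2.9],[0,0,0]],
    [[0,0,-3.0],[0,0,0]],
    [[0,0,-2.9],[0,0,0]],
    [[0,0,-3.0],[0,0,0]],
    [[1.0,0.2,-2.3],[0,0,0.1]],
    [[1.1,0.2,-2.4],[0,0,0.2]],
    [[1.0,0.2,-2.3],[0,0,0.1]],
    [[0,0,0],[0,0,0]],
    [[0,0,0],[0,0,0]],
    [[0,0,0],[0,0,0]]
  ]
}}

```text
clock: 42.75
position: [589.2, 13.8, 228.8]
ee_rot: [0.707, -0.707, -0.001, 0.001]
contact_force: [0.2, 0.3, -0.1]
gripper_width: 60.2
grasp_force: 0.0
```

```bash
python3 - <<'E'
from h import *
np.set_printoptions(precision=1,suppress=True)
st();d=cam("wrist","w12");rowcheck(d)
v=d["img"].mean(2)
for Y in(56.4,100.4,144.4):
    for X in(622,570):
        x,y=proj(d,[X,Y,32])[0].round().astype(int);print(Y,X,(x,y),[int(a) for a in v[y-6:y+7,x]])
x=proj(d,[594.8,60,56])[0].round().astype(int)[0]
P=proj(d,[[594.9,21,56],[594.9,65,56],[594.9,71,56],[594.9,71,70],[594.9,65,70]]);print(P)
for c in (x-8,x,x+8): print(c,[int(a) for a in v[180:250,c]])
E
```

```text
t 42.75 p [589.2  13.8 228.8] yhead -179.98 z [-0. -0. -1.] j [ 0.3  0.3 -0.1 -0.  -1.2 -0.3] F [ 0.2  0.3 -0.1] w 60.2 g 0.0
centres [[594.8, 76.2], [594.2, 122.3], [593.9, 166.1]] pitch [46.1 43.8] ang [0.8 0.4 0.4]
56.4 622 (np.int64(252), np.int64(223)) [113, 117, 117, 115, 130, 229, 253, 253, 252, 252, 252, 252, 252]
56.4 570 (np.int64(299), np.int64(223)) [114, 115, 117, 118, 133, 164, 251, 251, 251, 250, 251, 251, 251]
100.4 622 (np.int64(253), np.int64(259)) [252, 251, 252, 252, 251, 135, 130, 229, 253, 253, 253, 252, 252]
100.4 570 (np.int64(299), np.int64(259)) [215, 214, 217, 218, 175, 117, 152, 205, 219, 223, 250, 250, 251]
144.4 622 (np.int64(254), np.int64(294)) [252, 251, 251, 252, 251, 218, 220, 253, 253, 252, 252, 252, 252]
144.4 570 (np.int64(298), np.int64(294)) [215, 214, 213, 216, 214, 148, 193, 216, 222, 249, 249, 250, 250]
[[276.1 197.3]
 [276.3 238.4]
 [276.3 243.8]
 [276.1 249.2]
 [276.1 243.6]]
268 [138, 139, 140, 138, 139, 137, 139, 140, 140, 135, 82, 79, 81, 88, 52, 20, 21, 31, 28, 23, 27, 28, 32, 27, 26, 34, 36, 31, 27, 25, 30, 32, 29, 25, 33, 29, 29, 34, 28, 31, 27, 29, 34, 27, 29, 31, 31, 35, 33, 30, 24, 20, 20, 24, 23, 24, 50, 83, 98, 99, 104, 117, 116, 115, 114, 116, 115, 120, 117, 119]
276 [76, 76, 75, 74, 79, 78, 78, 76, 75, 76, 79, 78, 75, 49, 18, 17, 20, 30, 50, 54, 57, 59, 55, 54, 54, 55, 53, 51, 52, 55, 57, 52, 49, 54, 53, 56, 52, 53, 54, 51, 50, 54, 51, 52, 50, 51, 51, 50, 47, 51, 48, 51, 48, 45, 28, 24, 21, 26, 32, 86, 95, 105, 118, 124, 124, 122, 119, 114, 119, 118]
284 [82, 77, 80, 81, 80, 77, 78, 79, 80, 77, 81, 79, 79, 91, 97, 94, 83, 81, 76, 78, 81, 79, 77, 83, 78, 81, 78, 79, 80, 79, 77, 81, 83, 76, 77, 80, 76, 75, 74, 76, 73, 83, 95, 100, 98, 96, 94, 99, 97, 97, 94, 95, 94, 69, 61, 68, 83, 93, 95, 92, 111, 113, 113, 111, 109, 116, 125, 118, 115, 115]
```

Pitch 1–2 is 46.1, because backing off the rod dragged bracket 2 about 2 mm. I'll push its foot again with the fingers part open, straddling the handle and clear of the fence, then withdraw without touching the rod.

```bash
python3 - <<'E'
from h import *
Q=orient(180.45,-20)
p,q=plan([((594,2,100),Q,6),((594,2,18),Q,5)],da=1)
plan([((593.8,42,18),Q,5)],da=1,p0=p,R0=q)
E
```

```text
11 [[[0.2,-0.1,2.1],[0.0,-3.3,-0.1]],[[0.3,-0.1,2.2],[0.0,-3.4,0.0]],[[0.5,-0.1,2.1],[0.1,-3.3,-0.1]],[[0.5,0.0,2.1],[0.0,-3.4,-0.1]],[[0.7,-0.1,2.0],[0.0,-3.3,-0.1]],[[0.8,-0.1,2.0],[0.0,-3.3,0.0]],[[0.6,0.0,1.5],[0.0,0.0,0.0]],[[0.5,0.0,1.6],[0.0,0.0,0.0]],[[0.6,0.0,1.5],[0.0,0.0,0.0]],[[0.6,0.0,1.6],[0.0,0.0,0.0]],[[0.5,0.0,1.5],[0.0,0.0,0.0]]] 
end [593.9   2.1  18.1] max 2.222611077089287 3.4014702703389896
5 [[[-0.7,0.0,0.3],[0.0,0.0,0.0]],[[-0.8,0.0,0.2],[0.0,0.0,0.0]],[[-0.7,0.0,0.3],[0.0,0.0,0.0]],[[-0.8,0.0,0.3],[0.0,0.0,0.0]],[[-0.7,0.0,0.3],[0.0,0.0,0.0]]] 
end [593.6  41.7  17.5] max 0.8544003745317532 0.0
```

>>> {"fn": "drive_tool", "kwargs": {
  "deltas": [
    [[0.6,-0.1,2.1],[0,-3.3,-0.1]],
    [[0.3,-0.1,2.2],[0,-3.4,0]],
    [[0.5,-0.1,2.1],[0,-3.3,-0.1]],
    [[0.5,0,2.1],[0,-3.4,-0.1]],
    [[0.7,-0.1,2.0],[0,-3.3,-0.1]],
    [[0.8,-0.1,2.0],[0,-3.3,0]],
    [[0.6,0,1.5],[0,0,0]],
    [[0.5,0,1.6],[0,0,0]],
    [[0.6,0,1.5],[0,0,0]],
    [[0.6,0,1.6],[0,0,0]],
    [[0.5,0,1.5],[0,0,0]],
    [[0,0,0],[0,0,0]]
  ],
  "claw": 3.4
}}

```text
clock: 44.0
position: [593.2, -1.6, 16.9]
ee_rot: [0.699, -0.694, -0.125, -0.121]
contact_force: [-0.9, -0.8, -0.0]
gripper_width: 34.0
grasp_force: 0.0
```

>>> {"fn": "drive_tool", "kwargs": {
  "deltas": [
    [[0,0,0],[0,0,0]],
    [[0,0,0],[0,0,0]]
  ]
}}

```text
clock: 44.2
position: [595.6, -2.1, 20.5]
ee_rot: [0.699, -0.694, -0.122, -0.123]
contact_force: [-1.3, -0.1, -0.6]
gripper_width: 33.9
grasp_force: 0.0
```

>>> {"fn": "drive_tool", "kwargs": {
  "deltas": [
    [[-0.8,0.1,0.3],[0,0,0]],
    [[-0.8,0,0.3],[0,0,0]],
    [[-0.8,0,0.3],[0,0,0]],
    [[-0.8,0,0.3],[0,0,0]],
    [[-0.8,0,0.3],[0,0,0]],
    [[-0.2,0,0.1],[0,0,0]],
    [[0,0,0],[0,0,0]],
    [[0,0,0],[0,0,0]]
  ]
}}

```text
clock: 45.0
position: [593.6, 42.7, 18.9]
ee_rot: [0.699, -0.694, -0.123, -0.122]
contact_force: [-0.4, -0.2, 0.0]
gripper_width: 33.6
grasp_force: 0.0
```

>>> {"fn": "drive_tool", "kwargs": {
  "deltas": [
    [[-0.2,0,0.1],[0,0,0]],
    [[-0.3,0,0.1],[0,0,0]],
    [[0,0,0],[0,0,0]],
    [[0,0,0],[0,0,0]]
  ]
}}

```text
clock: 45.4
position: [593.6, 47.9, 18.6]
ee_rot: [0.699, -0.694, -0.123, -0.122]
contact_force: [0.6, -1.6, -0.8]
gripper_width: 34.1
grasp_force: 0.7
```

>>> {"fn": "drive_tool", "kwargs": {
  "deltas": [
    [[-0.2,0,0.1],[0,0,0]],
    [[-0.2,0,0.1],[0,0,0]],
    [[0,0,0],[0,0,0]],
    [[0,0,0],[0,0,0]]
  ]
}}

```text
clock: 45.8
position: [593.6, 48.6, 18.5]
ee_rot: [0.699, -0.694, -0.121, -0.121]
contact_force: [-0.6, -13.9, 3.0]
gripper_width: 34.3
grasp_force: 6.7
```

>>> {"fn": "drive_tool", "kwargs": {
  "deltas": [
    [[-0.2,0,0.1],[0,0,0]],
    [[-0.2,0,0],[0,0,0]],
    [[0,0,0],[0,0,0]],
    [[0,0,0],[0,0,0]]
  ]
}}

```text
clock: 46.2
position: [593.7, 48.9, 18.6]
ee_rot: [0.7, -0.694, -0.119, -0.119]
contact_force: [-0.8, -24.6, 2.5]
gripper_width: 34.0
grasp_force: 12.3
```

>>> {"fn": "drive_tool", "kwargs": {
  "deltas": [
    [[0.8,0,-0.3],[0,0,0]],
    [[1.0,0,-0.4],[0,0,0]],
    [[1.0,0,-0.4],[0,0,0]],
    [[1.0,0,-0.4],[0,0,0]],
    [[1.2,0,-0.4],[0,0,0]],
    [[-1.0,0,-3.0],[0,3.3,0]],
    [[-0.8,0,-3.2],[0,3.3,0]],
    [[-0.6,0,-3.2],[0,3.4,0]],
    [[-0.4,0,-3.2],[0,3.3,0]],
    [[-0.2,0,-3.2],[0,3.3,0]],
    [[0,0,-3.2],[0,3.4,0]],
    [[0,0,0],[0,0,0]]
  ]
}}

```text
clock: 47.4
position: [596.2, -5.2, 218.0]
ee_rot: [0.711, -0.703, 0.004, -0.003]
contact_force: [0.2, 0.0, 0.6]
gripper_width: 34.0
grasp_force: 0.0
```

>>> {"fn": "drive_tool", "kwargs": {
  "deltas": [
    [[-1.2,0,0],[0,0,0]],
    [[0,0,0],[0,0,0]],
    [[0,0,0],[0,0,0]]
  ],
  "claw": 8.5
}}

```text
clock: 47.7
position: [593.2, 6.1, 211.3]
ee_rot: [0.71, -0.705, -0.001, 0.001]
contact_force: [-0.1, -1.2, 0.0]
gripper_width: 75.8
grasp_force: 0.0
```

```bash
python3 - <<'E'
from h import *
np.set_printoptions(precision=1,suppress=True)
st();d=cam("wrist","w13");rowcheck(d)
v=d["img"].mean(2)
for Y in(56.4,100.4,144.4):
    for X in(622,570):
        x,y=proj(d,[X,Y,32])[0].round().astype(int);print(Y,X,(int(x),int(y)),[int(a) for a in v[y-6:y+7,x]])
for k in ("w7","w8","w12","w13"):
    e=load(k);g=e["img"].mean(2).astype(float)
    # subpixel joint positions at X=618 using darkness centroid
    o=[]
    for Y in(100.4,144.4):
        x,y=proj(e,[621,Y,32])[0].round().astype(int);w=np.clip(245-g[y-8:y+9,x-2:x+3].mean(1),0,None);o.append((round(float(plane(e,[[x,(w*np.arange(y-8,y+9)).sum()/w.sum()]],32)[0,1]),1),int(w.sum())))
    print(k,o)
E
```

```text
t 47.7 p [593.2   6.1 211.3] yhead -179.58 z [-0. -0. -1.] j [ 0.3  0.3 -0.1 -0.  -1.1 -0.3] F [-0.1 -1.2  0. ] w 75.8 g 0.0
centres [[594.6, 77.9], [594.3, 122.0], [593.8, 166.1]] pitch [44.2 44.1] ang [0.7 0.6 0.2]
56.4 622 (254, 235) [113, 112, 114, 115, 112, 116, 169, 245, 253, 253, 252, 252, 252]
56.4 570 (304, 235) [111, 111, 113, 111, 119, 118, 172, 241, 250, 250, 249, 248, 250]
100.4 622 (255, 273) [252, 251, 251, 252, 251, 215, 208, 253, 253, 252, 252, 252, 252]
100.4 570 (303, 273) [213, 211, 209, 214, 214, 169, 172, 218, 220, 250, 248, 249, 249]
144.4 622 (256, 308) [251, 250, 249, 249, 216, 220, 209, 252, 252, 251, 251, 251, 251]
144.4 570 (302, 308) [212, 210, 205, 216, 248, 218, 208, 249, 250, 249, 246, 248, 248]
w7 [(99.3, 259), (144.3, 68)]
w8 [(99.9, 160), (144.2, 71)]
w12 [(99.3, 234), (144.2, 52)]
w13 [(100.2, 64), (143.8, 75)]
```

Both pitches are now 44.1–44.2, so the row is tight. Bracket 2 moved about 1.7 mm off the collar, so I'll nudge the rod by its handle end, gently, with shut fingers.

```bash
python3 - <<'E'
from h import *
Q=orient(180.45)
plan([((595.5,-14,130),Q,3),((595.5,-14,52),Q,4),((595.4,4,52),Q,3)],da=1)
d=load("w13");v=d["img"].mean(2)
# collar/handle profile along rod axis in view
for Y in (19.2,21,63.2,69.2,70.9): print(Y,proj(d,[595.3,Y,56])[0].round(1),proj(d,[595.3,Y,70])[0].round(1))
x=int(proj(d,[595.3,60,56])[0,0]);print(x,[int(a) for a in v[200:222,x]],[int(a) for a in v[240:275,x]])
E
```

```text
10 [[[0.7,-0.1,2.7],[0.0,0.0,0.0]],[[0.6,0.0,2.7],[0.1,0.0,0.0]],[[0.7,-0.1,2.7],[0.0,0.0,0.0]],[[0.0,0.0,2.0],[0.0,0.0,0.0]],[[0.0,0.0,1.9],[0.0,0.0,0.0]],[[0.0,0.0,2.0],[0.0,0.0,0.0]],[[0.0,0.0,1.9],[0.0,0.0,0.0]],[[-0.6,0.0,0.0],[0.0,0.0,0.0]],[[-0.6,0.0,0.0],[0.0,0.0,0.0]],[[-0.6,0.0,0.0],[0.0,0.0,0.0]]] 
end [595.2   3.8  52.4] max 2.7910571473905725 0.1
19.2 [279.7 208. ] [279.6 212.4]
21 [279.7 209.8] [279.6 214.3]
63.2 [279.5 250.6] [279.4 256.6]
69.2 [279.4 256.1] [279.3 262.3]
70.9 [279.4 257.7] [279.3 264. ]
279 [73, 77, 77, 79, 93, 93, 117, 18, 21, 24, 15, 20, 39, 54, 63, 63, 61, 62, 60, 60, 59, 59] [50, 47, 52, 53, 46, 48, 50, 46, 48, 46, 24, 25, 24, 24, 40, 91, 92, 102, 116, 118, 118, 121, 121, 115, 117, 115, 117, 115, 116, 115, 115, 115, 116, 115, 114]
```

>>> {"fn": "drive_tool", "kwargs": {
  "deltas": [
    [[0.7,-0.1,2.7],[0,0,0]],
    [[0.6,0,2.7],[0,0,0]],
    [[0.7,-0.1,2.7],[0,0,0]],
    [[0,0,2.0],[0,0,0]],
    [[0,0,1.9],[0,0,0]],
    [[0,0,2.0],[0,0,0]],
    [[0,0,1.9],[0,0,0]],
    [[-0.6,0,0],[0,0,0]],
    [[-0.6,0,0],[0,0,0]],
    [[-0.6,0,0],[0,0,0]],
    [[0,0,0],[0,0,0]],
    [[0,0,0],[0,0,0]]
  ],
  "claw": 0
}}

```text
clock: 48.95
position: [596.3, 4.5, 54.6]
ee_rot: [0.71, -0.704, 0.001, -0.001]
contact_force: [-0.2, 1.5, -0.1]
gripper_width: -0.0
grasp_force: 0.0
```

>>> {"fn": "drive_tool", "kwargs": {
  "deltas": [
    [[-0.2,0,0],[0,0,0]],
    [[-0.2,0,0],[0,0,0]],
    [[-0.1,0,0],[0,0,0]],
    [[0,0,0],[0,0,0]],
    [[0,0,0],[0,0,0]]
  ]
}}

```text
clock: 49.45
position: [595.8, 9.0, 53.6]
ee_rot: [0.71, -0.705, 0.0, -0.0]
contact_force: [-0.5, -1.3, -1.2]
gripper_width: 0.0
grasp_force: 0.0
```

>>> {"fn": "drive_tool", "kwargs": {
  "deltas": [
    [[-0.2,0,0],[0,0,0]],
    [[0,0,0],[0,0,0]],
    [[0,0,0],[0,0,0]]
  ]
}}

```text
clock: 49.75
position: [595.7, 11.0, 53.6]
ee_rot: [0.71, -0.705, 0.0, -0.0]
contact_force: [0.4, 0.1, 0.7]
gripper_width: -0.2
grasp_force: 0.1
```

>>> {"fn": "drive_tool", "kwargs": {
  "deltas": [
    [[-0.1,0,0],[0,0,0]],
    [[0,0,0],[0,0,0]],
    [[0,0,0],[0,0,0]]
  ]
}}

```text
clock: 50.05
position: [595.6, 11.2, 53.7]
ee_rot: [0.71, -0.705, 0.0, 0.0]
contact_force: [-0.3, -5.2, 0.3]
gripper_width: -0.2
grasp_force: 2.7
```

>>> {"fn": "drive_tool", "kwargs": {
  "deltas": [
    [[-0.1,0,0],[0,0,0]],
    [[0,0,0],[0,0,0]],
    [[0,0,0],[0,0,0]]
  ]
}}

```text
clock: 50.35
position: [595.6, 11.4, 54.0]
ee_rot: [0.71, -0.705, 0.001, 0.001]
contact_force: [0.8, -7.6, 2.1]
gripper_width: -0.4
grasp_force: 4.1
```

>>> {"fn": "drive_tool", "kwargs": {
  "deltas": [
    [[-0.1,0,0],[0,0,0]],
    [[0,0,0],[0,0,0]],
    [[0,0,0],[0,0,0]]
  ]
}}

```text
clock: 50.65
position: [595.5, 11.6, 54.2]
ee_rot: [0.71, -0.705, 0.001, 0.001]
contact_force: [0.5, -10.3, 3.5]
gripper_width: -0.3
grasp_force: 5.5
```

The collar is firm against the bracket. I'll withdraw and do a last check.

>>> {"fn": "drive_tool", "kwargs": {
  "deltas": [
    [[0.6,0,0],[0,0,0]],
    [[0.8,0,0],[0,0,0]],
    [[0.8,0,0],[0,0,0]],
    [[0,0,-3.2],[0,0,0]],
    [[0,0,-3.2],[0,0,0]],
    [[-0.6,0,-3.2],[0,0,0]],
    [[-0.6,0,-3.2],[0,0,0]],
    [[-0.4,0,-3.0],[0,0,0]],
    [[0,0,0],[0,0,0]],
    [[0,0,0],[0,0,0]],
    [[0,0,0],[0,0,0]]
  ]
}}

```text
clock: 51.75
position: [594.9, 7.9, 210.3]
ee_rot: [0.71, -0.705, -0.001, 0.001]
contact_force: [-0.7, 0.8, -0.8]
gripper_width: 0.2
grasp_force: 0.0
```

```bash
python3 - <<'E'
from h import *
np.set_printoptions(precision=1,suppress=True)
st();d=cam("wrist","w14");rowcheck(d)
g=d["img"].mean(2)
for Y in(100.4,144.4):
    x,y=proj(d,[621,Y,32])[0].round().astype(int);print([int(a) for a in g[y-6:y+7,x]])
x=int(proj(d,[595.3,60,56])[0,0])
for xx in (x,x-9,x+9): print(xx,[int(a) for a in g[200:275,xx]])
for Y in (20.9,64.9,70.9): print(Y,proj(d,[595.3,Y,56])[0].round(1),proj(d,[595.3,Y,70])[0].round(1))
E
```

```text
t 51.75 p [594.9   7.9 210.3] yhead -179.61 z [-0. -0. -1.] j [ 0.3  0.3 -0.1 -0.  -1.1 -0.3] F [-0.7  0.8 -0.8] w 0.2 g 0.0
centres [[594.5, 78.1], [nan, nan], [nan, nan]] pitch [nan nan] ang [-0.7  nan  nan]
[29, 27, 32, 31, 29, 33, 25, 33, 28, 34, 34, 28, 32]
[28, 29, 35, 35, 37, 39, 32, 38, 34, 29, 25, 28, 30]
281 [82, 82, 90, 102, 113, 126, 71, 18, 21, 16, 22, 32, 58, 66, 68, 64, 63, 64, 66, 66, 65, 63, 64, 64, 61, 60, 62, 60, 64, 62, 57, 59, 59, 62, 58, 59, 58, 56, 57, 57, 55, 56, 54, 53, 52, 56, 52, 53, 50, 24, 20, 25, 22, 30, 79, 19, 27, 27, 29, 27, 29, 23, 25, 28, 28, 22, 29, 30, 27, 24, 30, 27, 21, 29, 23]
272 [86, 84, 90, 95, 125, 214, 212, 211, 178, 133, 58, 59, 60, 59, 60, 62, 62, 59, 60, 44, 42, 43, 43, 43, 41, 43, 44, 43, 41, 44, 59, 62, 62, 62, 72, 83, 139, 134, 74, 71, 73, 72, 72, 75, 71, 74, 75, 54, 50, 50, 85, 88, 102, 103, 103, 94, 105, 99, 100, 102, 100, 101, 102, 100, 103, 102, 103, 104, 100, 102, 100, 101, 103, 100, 99]
290 [85, 82, 92, 100, 110, 131, 129, 128, 113, 82, 69, 66, 65, 66, 67, 85, 85, 86, 82, 82, 80, 83, 82, 84, 84, 83, 84, 81, 79, 79, 78, 80, 77, 81, 104, 101, 102, 102, 100, 100, 103, 103, 99, 101, 100, 100, 103, 78, 63, 70, 88, 101, 100, 100, 102, 93, 103, 101, 101, 100, 102, 105, 101, 103, 101, 100, 101, 102, 103, 101, 101, 102, 101, 102, 105]
20.9 [281.5 208.1] [281.5 212.5]
64.9 [281.2 250.8] [281.2 256.9]
70.9 [281.2 256.3] [281.2 262.6]
```

Shut fingers block the view, so I'll open them and measure again.

>>> {"fn": "drive_tool", "kwargs": {
  "deltas": [
    [[0,0,-0.5],[0,0,0]],
    [[0,0,0],[0,0,0]],
    [[0,0,0],[0,0,0]],
    [[0,0,0],[0,0,0]],
    [[0,0,0],[0,0,0]]
  ],
  "claw": 8.5
}}

```text
clock: 52.3
position: [595.7, 8.0, 216.5]
ee_rot: [0.71, -0.705, 0.0, -0.0]
contact_force: [-0.8, -0.6, 0.2]
gripper_width: 72.3
grasp_force: 0.0
```

```bash
python3 - <<'E'
from h import *
np.set_printoptions(precision=1,suppress=True)
st();d=cam("wrist","w15");rowcheck(d)
g=d["img"].mean(2)
for Y in(100.4,144.4):
    x,y=proj(d,[621,Y,32])[0].round().astype(int);print([int(a) for a in g[y-6:y+7,x]])
x=int(proj(d,[595.3,60,56])[0,0]);print(x,[int(a) for a in g[200:275,x]])
E
```

```text
t 52.3 p [595.7   8.  216.5] yhead -179.59 z [ 0. -0. -1.] j [ 0.3  0.3 -0.1  0.  -1.1 -0.3] F [-0.8 -0.6  0.2] w 72.3 g 0.0
centres [[594.7, 77.6], [594.2, 122.2], [593.9, 166.1]] pitch [44.6 43.9] ang [0.8 0.2 0.3]
[252, 251, 251, 252, 251, 214, 193, 252, 253, 252, 252, 252, 252]
[251, 250, 249, 251, 250, 219, 219, 252, 252, 251, 251, 251, 251]
282 [78, 93, 91, 119, 67, 24, 20, 14, 23, 30, 51, 62, 59, 61, 61, 58, 60, 61, 63, 60, 53, 62, 60, 56, 56, 56, 57, 54, 56, 52, 56, 52, 52, 53, 51, 50, 50, 48, 49, 53, 49, 51, 46, 47, 49, 46, 21, 23, 23, 22, 21, 50, 90, 94, 113, 117, 119, 119, 121, 118, 115, 114, 115, 116, 115, 117, 117, 116, 115, 116, 115, 125, 214, 252, 252]
```

```bash
python3 -c "
from bench import arm
print(arm.job_done())"
```

```text
the job is handed in; nothing more can be done
None
```

I handed the job in at 52 s: the three brackets stand in a row against stop and fence (last measured pitches 44.6 and 43.9 mm against 44, leaving a gap of a few tenths of a mm at most), with the rod through all three eyes and its collar pushed up to the first bracket.

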